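# Stand up the spilled parts pots and cover them

## Task

The porcelain parts pots (three or four of them) have been knocked over on the optician's desk. Stand every one upright on its square foot, wholly on the cork mat, and put one of the loose steel covers on each so that it sits fully seated and level on the rim. Leave the other things on the desk where they are; a cover left over may stay where it is.

Things in the scene. Friction and masses are not known exactly. Their poses are not given: they have to be found in the camera images.
- mat: thin cork mat fixed to the desk, 160 mm (its x) by 460 mm (its y), 3 mm thick; origin at the centre of its underside, z up
- pot_a: white porcelain pot, 72 mm tall, 0.17 to 0.33 kg: square foot 66 x 66 x 10 mm under an open round cup, 54 mm across outside, 46 inside, 57 deep; balance point 29 mm up its axis. Origin at the centre of the foot's underside, z to the mouth, x, y square to the foot. Starts lying on foot and rim, mouth roughly to +y, 6 degrees below level. Pots are alike; one may be absent (None)
- pot_a_rim (a point): centre of this pot's mouth, 72 mm from its underside, axes as the pot's
- pot_b: white porcelain pot, 72 mm tall, 0.17 to 0.33 kg: square foot 66 x 66 x 10 mm under an open round cup, 54 mm across outside, 46 inside, 57 deep; balance point 29 mm up its axis. Origin at the centre of the foot's underside, z to the mouth, x, y square to the foot. Starts lying on foot and rim, mouth roughly to +y, 6 degrees below level. Pots are alike; one may be absent (None)
- pot_b_rim (a point): centre of this pot's mouth, 72 mm from its underside, axes as the pot's
- pot_c: white porcelain pot, 72 mm tall, 0.17 to 0.33 kg: square foot 66 x 66 x 10 mm under an open round cup, 54 mm across outside, 46 inside, 57 deep; balance point 29 mm up its axis. Origin at the centre of the foot's underside, z to the mouth, x, y square to the foot. Starts lying on foot and rim, mouth roughly to +y, 6 degrees below level. Pots are alike; one may be absent (None)
- pot_c_rim (a point): centre of this pot's mouth, 72 mm from its underside, axes as the pot's
- pot_d: white porcelain pot, 72 mm tall, 0.17 to 0.33 kg: square foot 66 x 66 x 10 mm under an open round cup, 54 mm across outside, 46 inside, 57 deep; balance point 29 mm up its axis. Origin at the centre of the foot's underside, z to the mouth, x, y square to the foot. Starts lying on foot and rim, mouth roughly to +y, 6 degrees below level. Pots are alike; one may be absent (None)
- pot_d_rim (a point): centre of this pot's mouth, 72 mm from its underside, axes as the pot's
- cover_a: loose steel cover, 90 g: disc 66 mm across, 5 mm thick; below it a boss 38 mm across, 6 mm deep that drops into a pot's mouth (4 mm play all round) so the disc lies on the rim; above it a wooden knob 20 mm across, 26 mm tall. Origin at the centre of the boss's underside, z up: disc 6 to 11 mm, knob 11 to 37 mm. Starts resting on its boss, knob up. All covers fit all pots
- cover_b: loose steel cover, 90 g: disc 66 mm across, 5 mm thick; below it a boss 38 mm across, 6 mm deep that drops into a pot's mouth (4 mm play all round) so the disc lies on the rim; above it a wooden knob 20 mm across, 26 mm tall. Origin at the centre of the boss's underside, z up: disc 6 to 11 mm, knob 11 to 37 mm. Starts resting on its boss, knob up. All covers fit all pots
- cover_c: loose steel cover, 90 g: disc 66 mm across, 5 mm thick; below it a boss 38 mm across, 6 mm deep that drops into a pot's mouth (4 mm play all round) so the disc lies on the rim; above it a wooden knob 20 mm across, 26 mm tall. Origin at the centre of the boss's underside, z up: disc 6 to 11 mm, knob 11 to 37 mm. Starts resting on its boss, knob up. All covers fit all pots
- cover_d: loose steel cover, 90 g: disc 66 mm across, 5 mm thick; below it a boss 38 mm across, 6 mm deep that drops into a pot's mouth (4 mm play all round) so the disc lies on the rim; above it a wooden knob 20 mm across, 26 mm tall. Origin at the centre of the boss's underside, z up: disc 6 to 11 mm, knob 11 to 37 mm. Starts resting on its boss, knob up. All covers fit all pots
- saucer: shallow white porcelain screw saucer, 100 mm across, 22 mm high; a bystander to be left alone. Origin at the centre of its underside
- bench_block: round steel bench block, 84 mm across, 26 mm high; a bystander to be left alone. Origin at the centre of its underside
- browline_frame: brown acetate browline spectacle frame, folded, about 140 x 45 x 40 mm; a bystander to be left alone. Origin at the centre of its underside
- reamer: bone-handled hinge reamer, about 145 mm long, 18 mm thick, lying flat; a bystander to be left alone. Origin at the centre of its underside
- loupe: black eye loupe, 52 mm across, 42 mm high; a bystander to be left alone. Origin at the centre of its underside
Mind the look-alikes: they are no part of the job. What is shaped like the cover_b but yellow is not meant.

How it is judged:
By the outcome, as a careful person would: the job done as asked, in the order asked, and still so for the second after the job is handed in, with the robot touching nothing.
Of pot_a, pot_b, pot_c, pot_d only 3 to 4 are there at a start; the rules pass over those that are not, and their reading is None.
At some moment in a run one of pot_a, pot_b, pot_c, pot_d, cover_a, cover_b, cover_c, cover_d may be knocked a few centimetres aside while the robot is not near it.
Once in a run the grip may slacken for a moment while it holds something.
It also fails if it takes over 210 s, if anything falls off the work surface, if the arm or the gripper's body presses on something with over 40 N, if the wrist force passes 120 N, or if a joint passes its speed limit or range.

## Robot

A 6-joint arm with a two-finger parallel gripper is mounted at the origin on the work surface. World frame = base frame: x ahead of the robot, y to its left, z up, the work surface at z = 0. Lengths are in m, angles in rad, forces in N, time in s.
With the tool pointing down it reaches from about 0.35 to 0.775 m from the base axis. Payload 5.5 kg.
Tool frame: the origin (TCP) lies midway between the tips of the shut fingers; the grasp point (between the pads) lies 19 mm behind it; z points along the fingers, y is the line along which they close (so a half turn about z gives the same grasp; the last joint's range is limited). The gripper opens to 85 mm and grips with 20 to 120 N. Pads are 22 mm wide; open, the fingers measure 114 mm over their backs; the gripper's body (76 mm by 85 mm) begins 54 mm behind the grasp point. The pads swing forward as they close: fully open they stand 13 mm farther back than shut.
Start: joints at [1.133, 0.313, 0.046, 1.304, 0, 1.431], TCP at [0.169, 0.55, 0.231] pointing down, gripper open.
Joint ranges: [-2.76, 2.76], [-0.86, 1.69], [-1.03, 1.26], [-2.2, 2.34], [-1.47, 1.5], [-3.14, 3.14]. Speed limits (rad/s): [2.57, 2.57, 3.14, 3.14, 3.14, 3.14].

## Interface

Orientations are given as a unit quaternion [w, x, y, z].
In Python, from workcell import get_state, read_camera, camera_info, hand_in, recognise gives the robot as it stands.
- The arm moves only by the tool arm_command, never from a script. Its argument "moves" is one flat list of numbers, 7 for each row, row after row: the opening, from -1 (shut) to 1 (fully open), then the shift along the tool's x, y, z in mm, then the turn, a rotation vector about the tool's x, y, z in rad. A call has 1 to 8 rows; each row shifts and turns the commanded pose from where the row before left it, along the tool's axes as they then stand; what a row does not reach is not made up. A row lasts 1/8 s, in which the tool goes at most 62.5 mm and 10.7 degrees, less where a joint would pass 70% of its speed; a pose out of reach is approached as far as the arm can. A call with a gripper value outside its range is refused whole. The fingers move at their own pace and stop on an object; "newtons" is the grip in N (left out, the last holds). Time passes only in rows, so rows that do not move let the fingers close. It gives the time, the measured TCP pose, the force, the opening and the grip force at its end, in the units of the state.
- get_state(): the state, without advancing time (a new reading comes with each control period).
- read_camera(name): name is "scene" or "top" or "wrist"; returns (picture, depth): 480x640x3 uint8, blue, green, red; 480x640 float32, m along the optical axis (not along the pixel's ray), 0 where there is no reading.
- camera_info(name): a dict with "fovy" (degrees; the focal length in pixels is half the picture's height over the tangent of half this angle, whatever the lens; pixels are square), "cx", "cy" (the principal point, pixels), "eye" and "orientation" of the camera in the world; the wrist camera has in their place "tool_from_camera" (4x4, takes a point from camera to tool coordinates, whose origin is the TCP and whose axes are the flange's). Camera axes: x right, y down, z forward; pixel columns grow to the right and rows downward; lengths in m; the calibration is good to about 2 mm. A picture is of the moment at which its call begins: read the wrist's pose just before it. camera_info takes no time and is no camera call.
- hand_in(): hands the job in; it is judged then, once.
Trained networks look in the newest picture that a camera, given by its name, has taken for a name from the list of things; names that differ only in an ending like _2 or _b are one class to them, and where a whole thing is asked for, a point or a joint stands for the part that bears it (a point fixed in the world has none). Each returns a list of dicts, best first, with "confidence" (0 to 1); they miss things now and then, are a little off and sometimes report something else, mostly with a low value. They report only what shows in the picture. A call takes as long as a camera call. They do not tell look-alikes from the thing itself.
- recognise(camera, label): "point" ([column, row] in pixels, amid what is visible of it).
The state is a dict: "clock": time; "joint_pos": joint angles; "qvel": joint speeds; "tau": joint torques, N m; "tcp_pos": TCP position; "orientation": TCP orientation; "wrist_force": force on the tool from outside, world axes, zero at the start; "ft_torque": the same for the moment, N m; "finger_gap": finger opening in m; "grip_force": force on a finger pad.
Only numpy, scipy, OpenCV 4.12 (cv2) and the standard library are available. Lean on these libraries where they do the work, as an engineer would, in place of code of your own. Each camera call takes 0.05 s, during which the arm holds its last target. There are 200 camera calls.

## Working session

There is one attempt and no reset: what is moved stays moved. The work goes in short steps, Python scripts to look and compute and a tool call to move; the robot and the scene stay as the last step left them, time stands still between calls to the robot, and variables do not carry over. Pictures are saved under pics/ and viewed, at most 14 in all, crops included, and the job is handed in when it is done.

Besides the shell and the picture viewer there is one more tool, called after "Emit:" as name(argument=value, ...) on one line, values as JSON. arm_command: Moves the arm, as the interface text tells. Its arguments: {"type":"object","properties":{"moves":{"type":"array"},"newtons":{"type":"number"}},"required":["moves"]}

```bash
mkdir -p pics; ls
cat > h.py <<'E'
import numpy as np, cv2
from scipy.spatial.transform import Rotation as R
from workcell import get_state, read_camera, camera_info, hand_in, recognise
def rot(q): return R.from_quat([q[1],q[2],q[3],q[0]]).as_matrix()
def cam(name,s=None):
    ci=camera_info(name)
    f=240/np.tan(np.radians(ci['fovy'])/2)
    if 'eye' in ci: T=np.eye(4); T[:3,:3]=rot(ci['orientation']) if np.size(ci['orientation'])==4 else np.array(ci['orientation']); T[:3,3]=ci['eye']
    else:
        s=s or get_state(); W=np.eye(4); W[:3,:3]=rot(s['orientation']); W[:3,3]=s['tcp_pos']; T=W@np.array(ci['tool_from_camera'])
    return f,ci['cx'],ci['cy'],T
def cloud(name,depth,s=None):
    f,cx,cy,T=cam(name,s); v,u=np.mgrid[0:480,0:640]
    P=np.stack([(u-cx)/f*depth,(v-cy)/f*depth,depth],-1)
    return P@T[:3,:3].T+T[:3,3]
def proj(name,p,s=None):
    f,cx,cy,T=cam(name,s); q=(np.asarray(p)-T[:3,3])@T[:3,:3]
    return q[...,:2]/q[...,2:]*f+[cx,cy]
def shot(name,fn=None):
    s=get_state(); im,d=read_camera(name)
    if fn: cv2.imwrite('pics/'+fn,im)
    return im,d,cloud(name,d,s)
E
python3 - <<'E'
from h import *
for n in('top','scene','wrist'):
    print(n,camera_info(n)); im,d,P=shot(n,n+'0.png'); np.savez(n+'0.npz',im=im,d=d,P=P)
    if n!='wrist':
      for l in('pot_a','pot_a_rim','cover_a','mat','saucer','loupe','bench_block','reamer','browline_frame'):
        for r in recognise(n,l):
            u,v=np.round(r['point']).astype(int); print(l,u,v,round(r['confidence'],2),np.round(P[min(v,479),min(u,639)],3))
print(get_state())
E
```

```text
pics
top {'fovy': 55.70631300635203, 'cx': 323.9974915002048, 'cy': 241.57496215619506, 'eye': array([ 0.44693821, -0.00690559,  1.30520779]), 'orientation': array([ 0.04034997, -0.70309259,  0.70963144, -0.02135218])}
pot_a 359 208 0.97 [ 0.649 -0.072  0.054]
pot_a 417 212 0.9 [ 0.635 -0.231  0.059]
pot_a 246 210 0.85 [0.647 0.243 0.06 ]
pot_a 301 214 0.79 [0.634 0.089 0.059]
pot_a 329 165 0.61 [0.781 0.011 0.021]
pot_a_rim 304 211 0.69 [0.642 0.081 0.058]
pot_a_rim 416 213 0.34 [ 0.633 -0.228  0.059]
pot_a_rim 330 163 0.2 [0.785 0.008 0.028]
cover_a 164 295 0.94 [0.412 0.477 0.035]
cover_a 228 342 0.79 [0.279 0.3   0.016]
cover_a 472 248 0.78 [ 0.536 -0.384  0.038]
cover_a 201 243 0.69 [0.56  0.382 0.011]
cover_a 211 300 0.64 [0.397 0.349 0.017]
cover_a 458 281 0.59 [ 0.445 -0.342  0.037]
mat 338 267 0.72 [ 0.488 -0.012  0.006]
saucer 192 199 0.63 [0.69  0.413 0.004]
loupe 487 189 0.55 [ 0.7   -0.43   0.042]
loupe 472 250 0.16 [ 0.531 -0.385  0.032]
bench_block 329 164 0.95 [0.781 0.011 0.032]
bench_block 360 206 0.74 [ 0.654 -0.074  0.059]
reamer 394 158 0.56 [ 0.799 -0.176  0.02 
[... 1914 characters left out ...]
5, 'joint_pos': array([1.13341080e+00, 3.13177336e-01, 4.60907046e-02, 1.30359720e+00,
       1.99290767e-06, 1.43119032e+00]), 'qvel': array([ 1.87439177e-03, -7.20727016e-04,  4.45996244e-04,  2.99829891e-05,
       -9.25273298e-04,  2.48984154e-04]), 'tau': array([ 9.16055687e-04, -4.80474722e+01,  2.98821026e+01,  3.72579389e-04,
       -4.14241254e-05, -5.38174049e-06]), 'tcp_pos': array([0.16873193, 0.54972511, 0.23133228]), 'orientation': array([1.50474724e-05, 1.48340265e-01, 9.88936379e-01, 5.42055888e-05]), 'wrist_force': array([ 0.16506986, -0.19472896,  0.0275399 ]), 'ft_torque': array([-0.00152079, -0.01128883,  0.0130688 ]), 'grip_force': 0.0, 'finger_gap': 0.08526872688331483}
```

Run:
```python
import cv2
im=cv2.imread('pics/top0.png')
cv2.imwrite('pics/top0c.png',cv2.resize(im[130:370,140:520],(800,505),interpolation=cv2.INTER_CUBIC))
```

```text
(no output)
```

View pics/top0c.png

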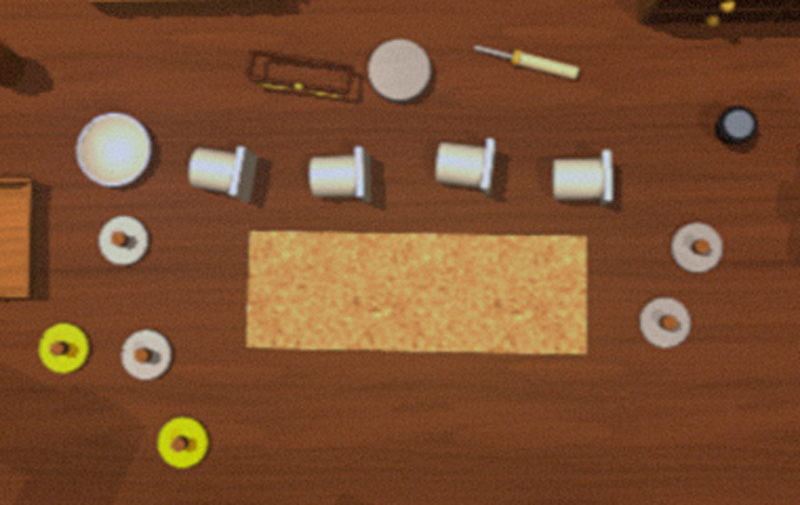

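View pics/scene0.png

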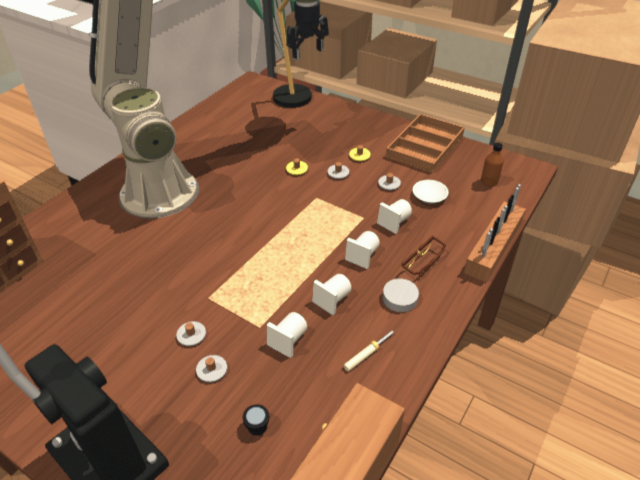

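The top crop shows four white pots lying in a row above the mat, with mouths to the left (+y). There are six knobbed discs. The grey steel ones are at about (198,244), (209,299), (471,247) and (456,283) in full-picture pixels. The yellow look-alikes are at (170,295) and (227,340). The four grey ones fit "steel cover", and this enlarged crop confirms it.

```bash
cat >> h.py <<'E'
from scipy.optimize import least_squares
def box(p,c,h):
    q=abs(p-c)-h; return np.linalg.norm(np.maximum(q,0),axis=-1)+np.minimum(q.max(-1),0)
def cyl(p,z0,z1,r):
    q=np.stack([np.hypot(p[:,0],p[:,1])-r,abs(p[:,2]-(z0+z1)/2)-(z1-z0)/2],-1); return np.linalg.norm(np.maximum(q,0),axis=-1)+np.minimum(q.max(-1),0)
T6=np.radians(6)
def lying(x,y,yaw):   # columns h,u',m ; x,y = ground position of foot lower edge centre
    m=np.array([-np.sin(yaw)*np.cos(T6),np.cos(yaw)*np.cos(T6),-np.sin(T6)]); h=np.array([np.cos(yaw),np.sin(yaw),0]); u=np.cross(h,m)
    return np.stack([h,u,m],1), np.array([x,y,0])+.033*u   # pot x=h, pot y=u(up), pot z=m ; origin
def potsdf(p): return np.minimum(box(p,[0,0,.005],[.033,.033,.005]),cyl(p,.01,.072,.027))
def crop(Ps,c,r,zlo,zhi):
    o=[]
    for P in Ps:
        p=P.reshape(-1,3); o.append(p[(np.hypot(p[:,0]-c[0],p[:,1]-c[1])<r)&(p[:,2]>zlo)&(p[:,2]<zhi)])
    return np.concatenate(o)
def fitlying(Ps,c):
    p=crop(Ps,c,.065,.012,.09)
    def f(v):
        Rm,o=lying(*v); return potsdf((p-o)@Rm)
    r=min((least_squares(f,[c[0],c[1]-.036,a],loss='soft_l1',f_scale=.003) for a in(-.25,0,.25)),key=lambda r:r.cost)
    return r.x,np.sqrt(np.mean(np.minimum(abs(r.fun),.01)**2)),len(p)
def fitcover(Ps,c,z=0.,r=.05):
    p=crop(Ps,c,r,z+.004,z+.05)
    def f(v):
        q=p-np.array([v[0],v[1],z]); return np.minimum(cyl(q,.006,.011,.033),cyl(q,.011,.037,.01))
    r=least_squares(f,[c[0],c[1]],loss='soft_l1',f_scale=.003); return r.x,np.sqrt(np.mean(np.minimum(abs(r.fun),.01)**2)),len(p)
def rows(targets,open_,n):
    """targets: list of (pos,Rm); n rows each; prints rounded rows with error feedback"""
    s=get_state(); p=np.array(s['tcp_pos']); Q=rot(s['orientation'])
    for (tp,tR),k,o in zip(targets,n,open_):
        p0,Q0=p.copy(),Q.copy(); rv=R.from_matrix(Q0.T@tR).as_rotvec()
        for i in range(1,k+1):
            a=i/k; gp=p0+(np.array(tp)-p0)*a; gQ=Q0@R.from_rotvec(rv*a).as_matrix()
            d=np.round(Q.T@(gp-p)*1000); w=np.round(R.from_matrix(Q.T@gQ).as_rotvec(),3)
            p=p+Q@d/1000; Q=Q@R.from_rotvec(w).as_matrix()
            flag='' if np.linalg.norm(d)<60 and np.linalg.norm(w)<.185 else '  !!'
            print(f"{o:g},{d[0]:g},{d[1]:g},{d[2]:g},{w[0]:g},{w[1]:g},{w[2]:g},"+flag)
        print('# end',np.round(p,3))
E
python3 - <<'E'
from h import *
t=np.load('top0.npz'); s=np.load('scene0.npz')
for c in[(.65,-.072),(.635,-.231),(.647,.243),(.634,.089)]:
    for n,Ps in(('both',[t['P'],s['P']]),('top',[t['P']]),('scene',[s['P']])):
        v,e,k=fitlying(Ps,c); print(n,np.round(v,4),round(e,4),k)
for c in[(.55,.38),(.4,.35),(.538,-.39),(.444,-.35)]:
    for Ps in([t['P']],[s['P']]):
        v,e,k=fitcover(Ps,c); print('cover',np.round(v,4),round(e,4),k)
for d in(t,s):
    im=d['im'];P=d['P'];hsv=cv2.cvtColor(im,cv2.COLOR_BGR2HSV)
    m=(P[...,0]>.35)&(P[...,0]<.62)&(abs(P[...,1])<.28)&(P[...,2]<.02)&(im[...,2]>150)
    q=P[m]; r=cv2.minAreaRect(q[:,:2].astype(np.float32)); print('mat',r,m.sum(),np.percentile(q,[1,50,99],axis=0).round(3), 'desk z', np.median(P[(abs(P[...,1])<.2)&(P[...,0]>.3)&(P[...,0]<.38)],axis=0))
E
```

```text
both [ 0.6444 -0.1188 -0.1502] 0.0024 1444
top [ 0.6469 -0.1131 -0.1487] 0.0026 536
scene [ 0.6436 -0.1192 -0.1451] 0.0018 908
both [ 0.6298 -0.2738 -0.0071] 0.0023 1595
top [ 0.6323 -0.2678  0.0061] 0.0026 552
scene [ 0.6285 -0.2742 -0.0092] 0.0016 1043
both [ 0.6397  0.2113 -0.1795] 0.0026 1280
top [ 0.6419  0.2145 -0.1743] 0.0022 598
scene [ 0.6384  0.2099 -0.1715] 0.0021 682
both [0.6393 0.0499 0.0224] 0.0025 1315
top [0.6403 0.054  0.0114] 0.0024 556
scene [0.6376 0.0491 0.0224] 0.002 759
cover [0.5558 0.3873] 0.0038 473
cover [0.5534 0.3876] 0.0024 284
cover [0.4007 0.3547] 0.0038 475
cover [0.3992 0.3522] 0.0024 264
cover [ 0.54   -0.3885] 0.0043 532
cover [ 0.537  -0.3906] 0.0023 675
cover [ 0.442  -0.3435] 0.0043 523
cover [ 0.438  -0.3444] 0.0024 590
mat ((0.5104658007621765, -0.027993008494377136), (0.49824589490890503, 0.2171313762664795), 89.64131164550781) 8973 [[ 0.404 -0.236 -0.002]
 [ 0.483 -0.012  0.004]
 [ 0.564  0.215  0.01 ]] desk z [ 0.33984338 -0.00421235  0.00108751]
mat ((0.48825931549072266, -3.6656856536865234e-06), (0.5599760413169861, 0.26339077949523926), 89.98867797851562) 11349 [[ 0.363 -0.274 -0.004]
 [ 0.474 -0.046  0.002]
 [ 0.61   0.264  0.009]] desk z [ 3.40963776e-01 -2.34482378e-02  2.07509478e-04]
```

```bash
cat >> h.py <<'E'
A=np.radians(50); S=.048; B=.017
def tool_in_pot():  # columns tool x,y,z in pot coords (h,u,m), tool y=+h
    z=np.array([0,-np.sin(A),-np.cos(A)]); y=np.array([1.,0,0]); return np.stack([np.cross(y,z),y,z],1)
def graspT(Rp,o):
    Q=Rp@tool_in_pot(); return o+Rp@[0,0,S]+B*Q[:,2],Q
UP=np.array([[1,0,0],[0,0,-1],[0,1,0]],float).T  # placeholder
def upright(x,y,z,yaw=0):
    m=np.array([0,0,1.]); h=np.array([np.cos(yaw),np.sin(yaw),0]); return np.stack([h,np.cross(h*-1,m)*-1,m],1) if 0 else np.stack([h,np.cross(m,h)*1,m],1),np.array([x,y,z])
E
sed -i '/^UP=/d' h.py
python3 - <<'E'
from h import *
Rp,o=lying(.640,.212,-.177); p,Q=graspT(Rp,o); print('grasp',p,'Q',Q.round(2), np.linalg.det(Rp))
Ru,ou=upright(.483,.147,.005); pu,Qu=graspT(Ru,ou); print('place',pu,Qu.round(2))
rows([(p-Q[:,2]*.13+[0,0,.02],Q)],[1],[13])
E
```

```text
grasp [0.64685957 0.25034905 0.01599266] Q [[-0.12  0.98 -0.13]
 [-0.68 -0.18 -0.71]
 [ 0.72  0.   -0.69]] -0.9999999999999997
place [0.483      0.13397724 0.04207261] [[ 0.    1.    0.  ]
 [ 0.64  0.   -0.77]
 [-0.77  0.   -0.64]]Traceback (most recent call last):
  File "<stdin>", line 4, in <module>
  File "h.py", line 53, in rows
    p0,Q0=p.copy(),Q.copy(); rv=R.from_matrix(Q0.T@tR).as_rotvec()
                                ~~~~~~~~~~~~~^^^^^^^^^
  File "scipy/spatial/transform/_rotation.pyx", line 1143, in scipy.spatial.transform._rotation.Rotation.from_matrix
ValueError: Non-positive determinant (left-handed or null coordinate frame) in rotation matrix 0: [[-8.37065064e-02 -9.92715016e-01 -8.66609313e-02]
 [-6.89517458e-01  1.20486080e-01 -7.14176994e-01]
 [-7.19415662e-01  2.70359921e-05  6.94579804e-01]].
```

```bash
sed -i 's/return np.stack(\[h,u,m\],1), np.array(\[x,y,0\])+.033\*u.*/return np.stack([h,-u,m],1), np.array([x,y,0])+.033*u/; s/z=np.array(\[0,-np.sin(A)/z=np.array([0,np.sin(A)/; s/^    m=np.array(\[0,0,1.\]); h=.*/    m=np.array([0,0,1.]); h=np.array([np.cos(yaw),np.sin(yaw),0]); return np.stack([h,np.cross(m,h),m],1),np.array([x,y,z])/' h.py
python3 - <<'E'
from h import *
Rp,o=lying(.640,.212,-.177); p,Q=graspT(Rp,o); print('grasp',p,Q.round(2))
Ru,ou=upright(.483,.147,.005); pu,Qu=graspT(Ru,ou); print('place',pu,Qu.round(2))
rows([(p-Q[:,2]*.13+[0,0,.02],Q),(p,Q)],[1,1],[13,3])
E
```

```text
grasp [0.64685957 0.25034905 0.01599266] [[ 0.12  0.98 -0.13]
 [ 0.68 -0.18 -0.71]
 [-0.72  0.   -0.69]]
place [0.483      0.16002276 0.04207261] [[ 0.    1.    0.  ]
 [ 0.64  0.    0.77]
 [ 0.77  0.   -0.64]]
1,-41,-4,8,0.045,-0.05,0.105,
1,-41,1,10,0.044,-0.051,0.105,
1,-40,5,12,0.045,-0.05,0.105,
1,-38,10,14,0.044,-0.05,0.105,
1,-37,15,15,0.045,-0.051,0.105,
1,-33,19,16,0.045,-0.05,0.105,
1,-31,23,17,0.044,-0.05,0.105,
1,-28,27,17,0.045,-0.051,0.105,
1,-23,30,17,0.044,-0.05,0.105,
1,-19,34,17,0.045,-0.05,0.105,
1,-15,36,16,0.045,-0.051,0.105,
1,-10,38,15,0.044,-0.05,0.105,
1,-5,39,14,0.045,-0.05,0.106,
# end [0.663 0.343 0.126]
1,5,0,48,-0,-0,-0,
1,4,0,48,-0,-0,-0,
1,5,0,48,-0,-0,-0,
# end [0.647 0.25  0.016]
```

Emit:
arm_command(moves=[1, -41, -4, 8, 0.045, -0.05, 0.105, 1, -41, 1, 10, 0.044, -0.051, 0.105, 1, -40, 5, 12, 0.045, -0.05, 0.105, 1, -38, 10, 14, 0.044, -0.05, 0.105, 1, -37, 15, 15, 0.045, -0.051, 0.105, 1, -33, 19, 16, 0.045, -0.05, 0.105, 1, -31, 23, 17, 0.044, -0.05, 0.105], newtons=60)

```text
clock: 1.92
tcp_pos: [0.4361, 0.4382, 0.1746]
orientation: [0.147, 0.488, 0.843, -0.175]
wrist_force: [-0.3, -0.3, -0.4]
finger_gap: 0.0853
grip_force: 0.0
```

Emit:
arm_command(moves=[1, -28, 27, 17, 0.045, -0.051, 0.105, 1, -23, 30, 17, 0.044, -0.05, 0.105, 1, -19, 34, 17, 0.045, -0.05, 0.105, 1, -15, 36, 16, 0.045, -0.051, 0.105, 1, -10, 38, 15, 0.044, -0.05, 0.105, 1, -5, 39, 14, 0.045, -0.05, 0.106, 1, 0, 0, 0, 0, 0, 0])

```text
clock: 2.8
tcp_pos: [0.6242, 0.3137, 0.1113]
orientation: [0.25, 0.7, 0.608, -0.279]
wrist_force: [-0.5, 0.2, -0.6]
finger_gap: 0.0855
grip_force: 0.0
```

Run:
```python
from h import *
im,d,P=shot('wrist','w1.png'); s=get_state(); print(s['clock'],s['joint_pos'].round(2))
im,d,P=shot('top'); im2,d2,P2=shot('scene')
print(fitlying([P2],(.647,.243)),fitlying([P,P2],(.647,.243)))
Rp,o=lying(.640,.212,-.177); p,Q=graspT(Rp,o); rows([(p,Q)],[1],[3])
```

```text
2.85 [ 0.58  1.26  1.26  2.13 -0.56  2.45]
(array([ 0.63819007,  0.2100707 , -0.18220102]), np.float64(0.0021384890302235545), 679) (array([ 0.63948713,  0.21138452, -0.18555481]), np.float64(0.0026039315620271417), 1272)
1,8,10,39,0.015,-0.014,0.007,
1,8,11,39,0.014,-0.013,0.008,
1,9,11,38,0.015,-0.014,0.007,
# end [0.647 0.25  0.016]
```

View pics/w1.png

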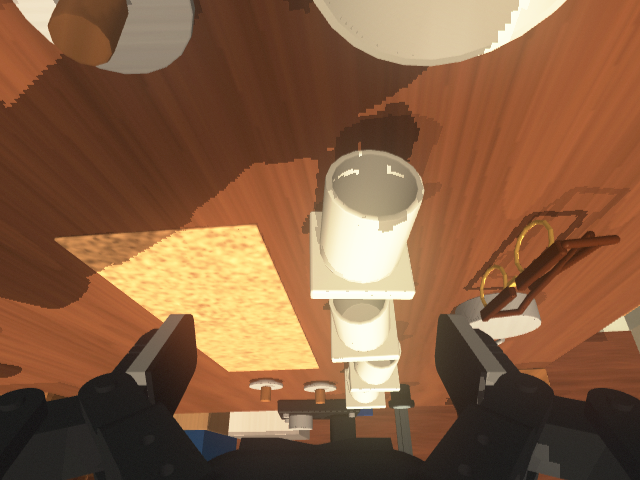

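The wrist view shows the +y pot's mouth at about (375,185) between the open fingers, slightly right of centre. I'll align sideways first, then advance.

Emit:
arm_command(moves=[1, 5, 16, 10, 0.022, -0.02, 0.011, 1, 5, 16, 16, 0.022, -0.021, 0.011, 1, 5, 0, 30, 0, 0, 0, 1, 5, 0, 30, 0, 0, 0, 1, 0, 0, 0, 0, 0, 0])

```text
clock: 3.58
tcp_pos: [0.6314, 0.2503, 0.0337]
orientation: [0.251, 0.705, 0.594, -0.296]
wrist_force: [-0.5, -0.4, -0.0]
finger_gap: 0.0854
grip_force: 0.0
```

Run:
```python
from h import *
s=get_state(); print(s['joint_pos'].round(2))
Rp,o=lying(.640,.212,-.180); p,Q=graspT(Rp,o); rows([(p,Q)],[1],[2])
```

```text
[ 0.51  1.17  0.85  1.82 -0.59  2.43]
1,7,8,5,0.005,-0.003,0.002,
1,8,7,5,0.005,-0.003,0.002,
# end [0.647 0.251 0.016]
```

Emit:
arm_command(moves=[1, 7, 8, 5, 0.005, -0.003, 0.002, 1, 8, 7, 5, 0.005, -0.003, 0.002, 1, 0, 0, 0, 0, 0, 0, -1, 0, 0, 0, 0, 0, 0, -1, 0, 0, 0, 0, 0, 0, -1, 0, 0, 0, 0, 0, 0, -1, 0, 0, 0, 0, 0, 0, -1, 0, 0, 0, 0, 0, 0])

```text
clock: 4.58
tcp_pos: [0.6489, 0.2546, 0.0202]
orientation: [0.252, 0.707, 0.591, -0.296]
wrist_force: [0.6, 3.7, 6.2]
finger_gap: 0.053
grip_force: 63.2
```

Run:
```python
from h import *
s=get_state(); print(s['joint_pos'].round(2),s['finger_gap'],s['grip_force'],s['tcp_pos'])
```

```text
[ 0.5   1.24  0.98  1.87 -0.6   2.43] 0.05297282714749518 63.24348986148834 [0.64886796 0.25456435 0.02024728]
```

```bash
cat >> h.py <<'E'
import pickle
def place_rows(lie,slot,lift=.09,n=(3,12),save=True,hz=.06):
    s=get_state(); p=np.array(s['tcp_pos']); Q=rot(s['orientation'])
    if save:
        Rp,o=lying(*lie); pickle.dump((Rp.T@Q,Rp.T@(p-o)),open('rel.pkl','wb'))
    rQ,rp=pickle.load(open('rel.pkl','rb')); print('grasp in pot',rp.round(4))
    Ru,ou=upright(slot[0],slot[1],.003); tp,tQ=ou+Ru@rp,Ru@rQ; print('place tcp',tp.round(4))
    T=[(tp+[0,0,hz],tQ)]; N=[n[1]]; O=[-1]
    if lift: T.insert(0,(p+[0,0,lift],Q)); N.insert(0,n[0]); O.append(-1)
    rows(T,O,N)
E
python3 - <<'E'
from h import *
place_rows((.640,.212,-.180),(.483,.147))
E
```

```text
grasp in pot [0.0011 0.0083 0.0411]
place tcp [0.4841 0.1553 0.0441]
-1,-21,0,-21,0,0,0,
-1,-22,0,-21,0,0,0,
-1,-21,1,-21,0,0,0,
# end [0.649 0.255 0.11 ]
-1,-7,-12,8,0.001,0.139,-0.016,
-1,-8,-12,7,0.001,0.14,-0.016,
-1,-9,-13,5,0.001,0.139,-0.016,
-1,-9,-12,5,0.001,0.139,-0.015,
-1,-9,-13,3,0.001,0.14,-0.016,
-1,-10,-13,2,0.001,0.139,-0.016,
-1,-9,-12,1,0.001,0.139,-0.016,
-1,-10,-14,-1,0.001,0.14,-0.016,
-1,-9,-13,-2,0.001,0.139,-0.016,
-1,-8,-13,-3,0.001,0.139,-0.016,
-1,-7,-14,-5,0.001,0.14,-0.016,
-1,-7,-13,-5,0.001,0.139,-0.015,
# end [0.484 0.155 0.104]
```

Emit:
arm_command(moves=[-1, -21, 0, -21, 0, 0, 0, -1, -22, 0, -21, 0, 0, 0, -1, -21, 1, -21, 0, 0, 0, -1, 0, 0, 0, 0, 0, 0])

```text
clock: 5.08
tcp_pos: [0.65, 0.2548, 0.1104]
orientation: [0.252, 0.708, 0.59, -0.295]
wrist_force: [0.8, 0.0, -3.1]
finger_gap: 0.053
grip_force: 63.2
```

Emit:
arm_command(moves=[-1, -7, -12, 8, 0.001, 0.139, -0.016, -1, -8, -12, 7, 0.001, 0.14, -0.016, -1, -9, -13, 5, 0.001, 0.139, -0.016, -1, -9, -12, 5, 0.001, 0.139, -0.015, -1, -9, -13, 3, 0.001, 0.14, -0.016, -1, -10, -13, 2, 0.001, 0.139, -0.016])

```text
clock: 5.82
tcp_pos: [0.5719, 0.2087, 0.1078]
orientation: [-0.012, 0.742, 0.671, -0.014]
wrist_force: [1.3, -0.7, -2.1]
finger_gap: 0.0528
grip_force: 63.3
```

Emit:
arm_command(moves=[-1, -9, -12, 1, 0.001, 0.139, -0.016, -1, -10, -14, -1, 0.001, 0.14, -0.016, -1, -9, -13, -2, 0.001, 0.139, -0.016, -1, -8, -13, -3, 0.001, 0.139, -0.016, -1, -7, -14, -5, 0.001, 0.14, -0.016, -1, -7, -13, -5, 0.001, 0.139, -0.015, -1, 0, 0, 0, 0, 0, 0])

```text
clock: 6.7
tcp_pos: [0.4889, 0.1588, 0.1062]
orientation: [-0.286, 0.655, 0.639, 0.284]
wrist_force: [0.0, -0.6, -1.6]
finger_gap: 0.0531
grip_force: 63.4
```

Run:
```python
from h import *
s=get_state(); print(s['joint_pos'].round(2),s['finger_gap'],s['grip_force'],s['tcp_pos'],s['wrist_force'])
im,d,P=shot('scene'); cv2.imwrite('pics/s1.png',cv2.resize(im[90:330,220:540],(800,600)))
place_rows(None,(.483,.147),lift=0,n=(0,5),save=False,hz=.004)
```

```text
[-0.29  0.41 -0.42  1.04  0.79  1.18] 0.0531151755320289 63.38205344974995 [0.48893389 0.15881647 0.10622321] [ 0.02485882 -0.59777491 -1.59000719]
grasp in pot [0.0011 0.0083 0.0411]
place tcp [0.4841 0.1553 0.0441]
-1,-9,-1,7,-0,0.01,-0.003,
-1,-10,-1,8,-0,0.01,-0.003,
-1,-9,-1,7,-0,0.01,-0.003,
-1,-10,-1,7,-0,0.01,-0.004,
-1,-9,-2,7,-0,0.01,-0.003,
# end [0.484 0.155 0.048]
```

View pics/s1.png

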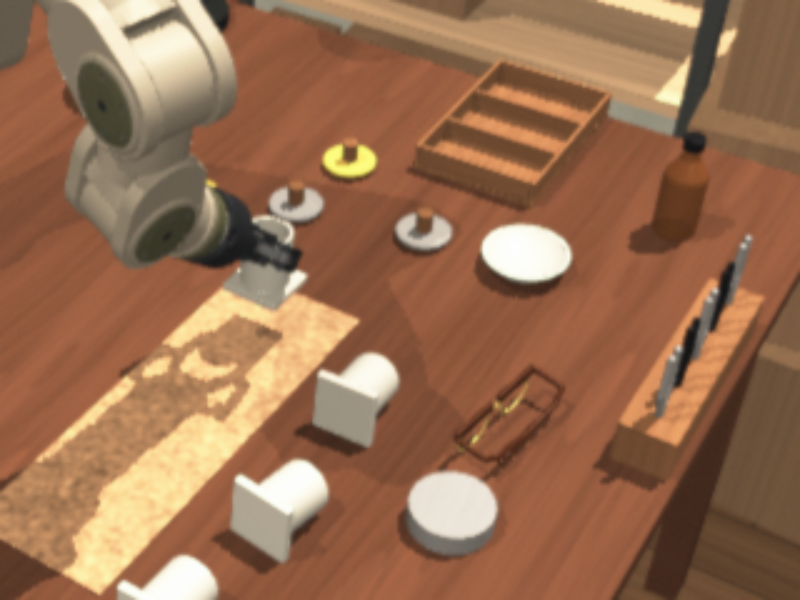

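The pot hangs upright in the grip at crop (265,260), above the +y end of the mat. Lowering it now.

Emit:
arm_command(moves=[-1, -9, -1, 7, 0, 0.01, -0.003, -1, -10, -1, 8, 0, 0.01, -0.003, -1, -9, -1, 7, 0, 0.01, -0.003, -1, -10, -1, 7, 0, 0.01, -0.004, -1, -9, -2, 7, 0, 0.01, -0.003, -1, 0, 0, 0, 0, 0, 0, -1, 0, 0, 0, 0, 0, 0])

```text
clock: 7.62
tcp_pos: [0.4856, 0.1562, 0.0504]
orientation: [-0.298, 0.64, 0.64, 0.304]
wrist_force: [0.1, -0.0, -1.5]
finger_gap: 0.0528
grip_force: 63.4
```

Emit:
arm_command(moves=[-1, -1.5, 0, 1.3, 0, 0, 0, -1, 0, 0, 0, 0, 0, 0])

```text
clock: 7.88
tcp_pos: [0.4856, 0.1563, 0.0485]
orientation: [-0.298, 0.64, 0.64, 0.304]
wrist_force: [0.2, 0.3, -1.6]
finger_gap: 0.053
grip_force: 63.4
```

Emit:
arm_command(moves=[-1, -1.5, 0, 1.3, 0, 0, 0, -1, -1, 0, 0.8, 0, 0, 0, -1, 0, 0, 0, 0, 0, 0])

```text
clock: 8.25
tcp_pos: [0.4854, 0.1564, 0.045]
orientation: [-0.298, 0.64, 0.64, 0.304]
wrist_force: [-0.9, 0.3, -2.6]
finger_gap: 0.0529
grip_force: 63.4
```

Emit:
arm_command(moves=[-1, -1, 0, 0.8, 0, 0, 0, -1, 0, 0, 0, 0, 0, 0])

```text
clock: 8.5
tcp_pos: [0.4855, 0.1565, 0.0448]
orientation: [-0.298, 0.64, 0.639, 0.305]
wrist_force: [-3.9, -2.0, 6.0]
finger_gap: 0.0532
grip_force: 64.0
```

Emit:
arm_command(moves=[1, 0, 0, 0, 0, 0, 0, 1, 0, 0, 0, 0, 0, 0, 1, 0, 0, 0, 0, 0, 0, 1, 0, 0, -20, 0, 0, 0, 1, 0, 0, -45, 0, 0, 0, 1, 0, 0, -50, 0, 0, 0, 1, 0, 0, 0, 0, 0, 0])

```text
clock: 9.38
tcp_pos: [0.4867, 0.065, 0.1186]
orientation: [-0.295, 0.641, 0.64, 0.305]
wrist_force: [0.1, -0.6, -0.2]
finger_gap: 0.0853
grip_force: 0.0
```

```bash
cat >> h.py <<'E'
def approach(lie,n=(13,4),back=.10,up=.03):
    Rp,o=lying(*lie); p,Q=graspT(Rp,o); rows([(p-Q[:,2]*back+[0,0,up],Q),(p,Q)],[1,1],n)
def potup(P,c,z=.003):  # upright pot: rim-ring points
    p=crop([P],c,.05,.055,.085); r=least_squares(lambda v:cyl(p-np.array([v[0],v[1],z]),.01,.072,.027)*(np.hypot(p[:,0]-v[0],p[:,1]-v[1])>.018),c,loss='soft_l1',f_scale=.003); 
    return r.x,len(p),np.percentile(p[:,2],[5,50,95]).round(3)
E
python3 - <<'E'
from h import *
im,d,P=shot('top','t1.png'); im2,d2,P2=shot('scene')
for c in[(.647,-.072),(.633,-.231),(.637,.089)]: print(np.round(fitlying([P,P2],c)[0],4), np.round(fitlying([P2],c)[0],4))
print(potup(P,(.483,.147)),potup(P2,(.483,.147)))
v=fitlying([P,P2],(.637,.089))[0]; approach(v)
E
```

```text
[ 0.6446 -0.1187 -0.1454] [ 0.6436 -0.1191 -0.1447]
[ 0.6285 -0.274  -0.0135] [ 0.6284 -0.2741 -0.0032]
[0.6392 0.05   0.0215] [0.6376 0.0491 0.0252]
(array([0.48806032, 0.14586353]), 108, array([0.059, 0.075, 0.079])) (array([0.48395312, 0.14151459]), 208, array([0.057, 0.068, 0.077]))
1,4,12,6,0.001,-0.129,-0.002,
1,6,11,5,0.001,-0.13,-0.002,
1,5,12,4,0,-0.129,-0.003,
1,6,12,4,0.001,-0.129,-0.002,
1,7,11,2,0.001,-0.13,-0.002,
1,7,12,2,0.001,-0.129,-0.002,
1,7,12,1,0,-0.129,-0.003,
1,7,12,0,0.001,-0.13,-0.002,
1,7,12,-1,0.001,-0.129,-0.002,
1,7,11,-2,0.001,-0.129,-0.002,
1,6,12,-2,0,-0.13,-0.003,
1,6,12,-4,0.001,-0.129,-0.002,
1,6,12,-4,0.001,-0.129,-0.002,
# end [0.637 0.161 0.115]
1,5,-0,30,-0,-0,-0,
1,6,-0,30,-0,-0,-0,
1,5,-0,31,-0,-0,-0,
1,5,-0,30,-0,-0,-0,
# end [0.639 0.089 0.016]
```

Emit:
arm_command(moves=[1, 4, 12, 6, 0.001, -0.129, -0.002, 1, 6, 11, 5, 0.001, -0.13, -0.002, 1, 5, 12, 4, 0, -0.129, -0.003, 1, 6, 12, 4, 0.001, -0.129, -0.002, 1, 7, 11, 2, 0.001, -0.13, -0.002, 1, 7, 12, 2, 0.001, -0.129, -0.002, 1, 7, 12, 1, 0, -0.129, -0.003])

```text
clock: 10.35
tcp_pos: [0.5657, 0.1198, 0.1158]
orientation: [0.014, 0.702, 0.712, -0.007]
wrist_force: [0.4, -0.0, -0.9]
finger_gap: 0.0853
grip_force: 0.0
```

Emit:
arm_command(moves=[1, 7, 12, 0, 0.001, -0.13, -0.002, 1, 7, 12, -1, 0.001, -0.129, -0.002, 1, 7, 11, -2, 0.001, -0.129, -0.002, 1, 6, 12, -2, 0, -0.13, -0.003, 1, 6, 12, -4, 0.001, -0.129, -0.002, 1, 6, 12, -4, 0.001, -0.129, -0.002, 1, 0, 0, 0, 0, 0, 0])

```text
clock: 11.22
tcp_pos: [0.6343, 0.1641, 0.1084]
orientation: [0.278, 0.64, 0.66, -0.277]
wrist_force: [-0.0, -0.2, -0.4]
finger_gap: 0.0857
grip_force: 0.0
```

Run:
```python
from h import *
print(get_state()['tcp_pos'],get_state()['joint_pos'].round(2))
Rp,o=lying(.6392,.050,.0225); p,Q=graspT(Rp,o); rows([(p-Q[:,2]*.075,Q),(p,Q)],[1,1],[2,3])
```

```text
[0.63425328 0.16413037 0.10844004] [ 0.43  0.86  0.42  1.53 -0.72  2.13]
1,7,1,22,-0.002,0.001,0.005,
1,7,2,21,-0.002,0.002,0.005,
# end [0.637 0.143 0.069]
1,0,-0,25,-0,-0,0,
1,0,-0,25,-0,-0,0,
1,0,-0,25,-0,-0,0,
# end [0.639 0.089 0.016]
```

Emit:
arm_command(moves=[1, 7, 1, 22, -0.002, 0.001, 0.005, 1, 7, 2, 21, -0.002, 0.002, 0.005, 1, 0, 0, 25, 0, 0, 0, 1, 0, 0, 25, 0, 0, 0, 1, 0, 0, 22, 0, 0, 0, 1, 0, 0, 0, 0, 0, 0])

```text
clock: 11.98
tcp_pos: [0.6401, 0.0873, 0.0254]
orientation: [0.28, 0.647, 0.656, -0.27]
wrist_force: [0.2, 0.1, -0.9]
finger_gap: 0.0854
grip_force: 0.0
```

Emit:
arm_command(moves=[-1, 0, 0, 0, 0, 0, 0, -1, 0, 0, 0, 0, 0, 0, -1, 0, 0, 0, 0, 0, 0, -1, 0, 0, 0, 0, 0, 0, -1, 0, 0, 0, 0, 0, 0])

```text
clock: 12.6
tcp_pos: [0.6422, 0.0897, 0.0272]
orientation: [0.282, 0.646, 0.656, -0.269]
wrist_force: [-2.4, 2.6, 6.4]
finger_gap: 0.0521
grip_force: 62.0
```

Run:
```python
from h import *
place_rows((.639,.050,.0225),(.483,.042))
```

```text
grasp in pot [0.0041 0.0018 0.0365]
place tcp [0.4871 0.0438 0.0395]
-1,-22,0,-21,0,0,0,
-1,-21,1,-21,0,0,0,
-1,-22,0,-21,0,0,0,
# end [0.642 0.09  0.118]
-1,-1,-13,4,0.001,0.14,0.003,
-1,-2,-13,3,0.002,0.139,0.003,
-1,-3,-13,3,0.001,0.14,0.003,
-1,-3,-13,2,0.001,0.139,0.003,
-1,-3,-13,3,0.002,0.14,0.003,
-1,-4,-13,1,0.001,0.14,0.003,
-1,-4,-13,2,0.001,0.139,0.003,
-1,-3,-13,0,0.002,0.14,0.003,
-1,-5,-13,0,0.001,0.139,0.003,
-1,-4,-13,-0,0.002,0.14,0.003,
-1,-4,-12,-1,0.001,0.14,0.003,
-1,-4,-13,-1,0.001,0.139,0.002,
# end [0.487 0.044 0.099]
```

Emit:
arm_command(moves=[1, 0, 0, 0, 0, 0, 0, 1, 0, 0, 0, 0, 0, 0, 1, -2, -2, 9, 0, 0, 0, 1, 0, 0, 0, 0, 0, 0, -1, 0, 0, 0, 0, 0, 0, -1, 0, 0, 0, 0, 0, 0, -1, 0, 0, 0, 0, 0, 0, -1, 0, 0, 0, 0, 0, 0])

```text
clock: 13.6
tcp_pos: [0.6402, 0.0809, 0.0212]
orientation: [0.281, 0.647, 0.656, -0.269]
wrist_force: [0.2, 0.4, 3.4]
finger_gap: 0.0527
grip_force: 62.9
```

Run:
```python
from h import *
print(get_state()['finger_gap'],get_state()['grip_force'])
place_rows((.639,.050,.0225),(.483,.042))
```

```text
0.052674861000531016 62.8907635062933
grasp in pot [0.0019 0.0087 0.0285]
place tcp [0.4849 0.0507 0.0315]
-1,-22,0,-21,0,0,0,
-1,-21,1,-21,0,0,0,
-1,-22,-0,-21,0,0,0,
# end [0.64  0.081 0.112]
-1,-0,-13,3,0.001,0.14,0.003,
-1,-1,-13,2,0.002,0.139,0.003,
-1,-2,-13,3,0.001,0.14,0.002,
-1,-1,-13,2,0.002,0.139,0.003,
-1,-2,-13,2,0.001,0.14,0.003,
-1,-3,-13,2,0.001,0.14,0.002,
-1,-2,-13,1,0.002,0.139,0.003,
-1,-3,-13,2,0.001,0.14,0.003,
-1,-3,-13,0,0.001,0.139,0.003,
-1,-3,-13,1,0.002,0.14,0.003,
-1,-3,-13,-0,0.001,0.14,0.002,
-1,-3,-13,-1,0.002,0.139,0.003,
# end [0.484 0.051 0.092]
```

Emit:
arm_command(moves=[-1, -22, 0, -21, 0, 0, 0, -1, -21, 1, -21, 0, 0, 0, -1, -22, 0, -21, 0, 0, 0, -1, 0, 0, 0, 0, 0, 0])

```text
clock: 14.1
tcp_pos: [0.641, 0.0813, 0.1128]
orientation: [0.281, 0.648, 0.656, -0.268]
wrist_force: [-0.5, -0.9, -2.7]
finger_gap: 0.0526
grip_force: 63.6
```

Emit:
arm_command(moves=[-1, 0, -13, 3, 0.001, 0.14, 0.003, -1, -1, -13, 2, 0.002, 0.139, 0.003, -1, -2, -13, 3, 0.001, 0.14, 0.002, -1, -1, -13, 2, 0.002, 0.139, 0.003, -1, -2, -13, 2, 0.001, 0.14, 0.003, -1, -3, -13, 2, 0.001, 0.14, 0.002])

```text
clock: 14.85
tcp_pos: [0.5608, 0.0654, 0.0996]
orientation: [-0.013, 0.706, 0.707, 0.018]
wrist_force: [0.4, 0.4, -3.1]
finger_gap: 0.0526
grip_force: 63.6
```

Emit:
arm_command(moves=[-1, -2, -13, 1, 0.002, 0.139, 0.003, -1, -3, -13, 2, 0.001, 0.14, 0.003, -1, -3, -13, 0, 0.001, 0.139, 0.003, -1, -3, -13, 1, 0.002, 0.14, 0.003, -1, -3, -13, 0, 0.001, 0.14, 0.002, -1, -3, -13, -1, 0.002, 0.139, 0.003, -1, 0, 0, 0, 0, 0, 0])

```text
clock: 15.72
tcp_pos: [0.4823, 0.0495, 0.0878]
orientation: [-0.303, 0.646, 0.634, 0.298]
wrist_force: [0.3, -0.5, -3.7]
finger_gap: 0.0531
grip_force: 63.7
```

Run:
```python
from h import *
s=get_state(); print(s['finger_gap'],s['grip_force'],s['tcp_pos'])
im,d,P=shot('scene'); cv2.imwrite('pics/s2.png',cv2.resize(im[120:300,230:470],(800,600)))
place_rows(None,(.483,.042),lift=0,n=(0,5),save=False,hz=.004)
```

```text
0.05308653033536123 63.70277814567089 [0.48230328 0.04953582 0.08775273]
grasp in pot [0.0019 0.0087 0.0285]
place tcp [0.4849 0.0507 0.0315]
-1,-8,0,7,-0,-0,-0.001,
-1,-8,1,7,-0.001,-0,-0.001,
-1,-8,0,7,-0,-0,-0.001,
-1,-8,1,7,-0.001,-0,-0.001,
-1,-9,0,7,-0,-0,-0.002,
# end [0.485 0.051 0.035]
```

View pics/s2.png

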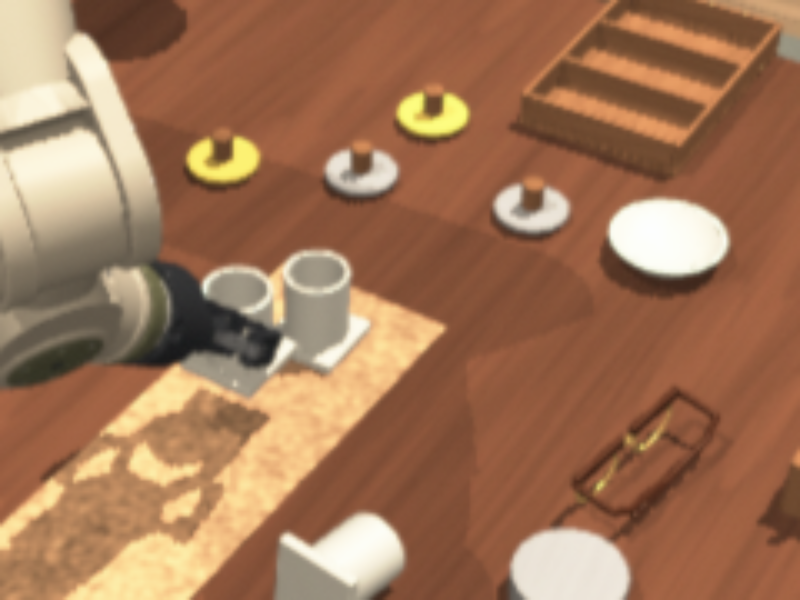

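Pot 1 stands on the mat at crop (315,305). Pot 2 is upright in the grip at about (237,315).

Emit:
arm_command(moves=[-1, -8, 0, 7, 0, 0, -0.001, -1, -8, 1, 7, -0.001, 0, -0.001, -1, -8, 0, 7, 0, 0, -0.001, -1, -8, 1, 7, -0.001, 0, -0.001, -1, -9, 0, 7, 0, 0, -0.002, -1, 0, 0, 0, 0, 0, 0, -1, 0, 0, 0, 0, 0, 0])

```text
clock: 16.65
tcp_pos: [0.486, 0.0511, 0.0373]
orientation: [-0.299, 0.643, 0.638, 0.301]
wrist_force: [0.2, 0.8, -3.1]
finger_gap: 0.0531
grip_force: 63.7
```

Emit:
arm_command(moves=[-1, -1.5, 0, 1.3, 0, 0, 0, -1, 0, 0, 0, 0, 0, 0])

```text
clock: 16.9
tcp_pos: [0.486, 0.0511, 0.0354]
orientation: [-0.299, 0.643, 0.638, 0.301]
wrist_force: [0.6, -1.0, -3.2]
finger_gap: 0.0528
grip_force: 63.7
```

Emit:
arm_command(moves=[-1, -1, 0, 0.8, 0, 0, 0, -1, 0, 0, 0, 0, 0, 0])

```text
clock: 17.15
tcp_pos: [0.4859, 0.0511, 0.034]
orientation: [-0.299, 0.643, 0.638, 0.301]
wrist_force: [-0.6, 1.0, -3.1]
finger_gap: 0.0528
grip_force: 63.7
```

Emit:
arm_command(moves=[-1, -1, 0, 0.8, 0, 0, 0, -1, 0, 0, 0, 0, 0, 0])

```text
clock: 17.4
tcp_pos: [0.4859, 0.0511, 0.0327]
orientation: [-0.299, 0.643, 0.638, 0.301]
wrist_force: [-0.3, -0.1, -2.4]
finger_gap: 0.053
grip_force: 63.7
```

Emit:
arm_command(moves=[-1, -1, 0, 0.8, 0, 0, 0, -1, 0, 0, 0, 0, 0, 0])

```text
clock: 17.65
tcp_pos: [0.486, 0.0512, 0.0325]
orientation: [-0.299, 0.643, 0.637, 0.302]
wrist_force: [-1.4, -2.8, 4.8]
finger_gap: 0.0529
grip_force: 64.4
```

Emit:
arm_command(moves=[1, 0, 0, 0, 0, 0, 0, 1, 0, 0, 0, 0, 0, 0, 1, 0, 0, 0, 0, 0, 0, 1, 0, 0, -20, 0, 0, 0, 1, 0, 0, -45, 0, 0, 0, 1, 0, 0, -50, 0, 0, 0, 1, 0, 0, 0, 0, 0, 0])

```text
clock: 18.52
tcp_pos: [0.4871, -0.0403, 0.1064]
orientation: [-0.296, 0.644, 0.638, 0.302]
wrist_force: [0.5, 0.4, -0.0]
finger_gap: 0.0853
grip_force: 0.0
```

Run:
```python
from h import *
im,d,P=shot('top'); im2,d2,P2=shot('scene')
for c in[(.647,-.072),(.633,-.231)]: print(np.round(fitlying([P,P2],c)[0],4), np.round(fitlying([P2],c)[0],4))
print(potup(P,(.483,.147)),potup(P,(.483,.042)),potup(P2,(.483,.042)))
v=fitlying([P,P2],(.647,-.072))[0]; approach(v,n=(13,1))
```

```text
[ 0.6443 -0.1186 -0.1512] [ 0.6432 -0.119  -0.1479]
[ 0.6296 -0.2736 -0.0038] [ 0.6284 -0.274  -0.0012]
(array([0.48762281, 0.14655287]), 108, array([0.058, 0.074, 0.08 ])) (array([0.48645215, 0.04027679]), 99, array([0.065, 0.076, 0.079])) (array([0.48496758, 0.03725551]), 270, array([0.057, 0.068, 0.077]))
1,2,13,1,-0,-0.129,0.012,
1,3,14,1,-0.001,-0.129,0.013,
1,2,13,1,-0,-0.129,0.012,
1,3,14,0,-0.001,-0.128,0.012,
1,3,13,-0,-0,-0.129,0.013,
1,3,13,-1,-0.001,-0.129,0.012,
1,4,14,-1,-0,-0.129,0.012,
1,3,13,-1,-0.001,-0.129,0.013,
1,3,13,-2,-0,-0.129,0.012,
1,4,13,-2,-0,-0.129,0.012,
1,3,13,-2,-0.001,-0.129,0.013,
1,3,14,-3,-0,-0.128,0.012,
1,2,13,-3,-0.001,-0.129,0.013,
# end [ 0.661 -0.009  0.115]
1,22,-0,120,0,-0,-0,  !!
# end [ 0.651 -0.08   0.016]
```

Emit:
arm_command(moves=[1, 2, 13, 1, 0, -0.129, 0.012, 1, 3, 14, 1, -0.001, -0.129, 0.013, 1, 2, 13, 1, 0, -0.129, 0.012, 1, 3, 14, 0, -0.001, -0.128, 0.012, 1, 3, 13, 0, 0, -0.129, 0.013, 1, 3, 13, -1, -0.001, -0.129, 0.012, 1, 4, 14, -1, 0, -0.129, 0.012])

```text
clock: 19.5
tcp_pos: [0.5794, -0.0201, 0.1106]
orientation: [-0.001, 0.736, 0.677, -0.023]
wrist_force: [-0.3, 0.4, -0.4]
finger_gap: 0.0855
grip_force: 0.0
```

Emit:
arm_command(moves=[1, 3, 13, -1, -0.001, -0.129, 0.013, 1, 3, 13, -2, 0, -0.129, 0.012, 1, 4, 13, -2, 0, -0.129, 0.012, 1, 3, 13, -2, -0.001, -0.129, 0.013, 1, 3, 14, -3, 0, -0.128, 0.012, 1, 2, 13, -3, -0.001, -0.129, 0.013, 1, 0, 0, 0, 0, 0, 0])

```text
clock: 20.38
tcp_pos: [0.6595, -0.0061, 0.1095]
orientation: [0.253, 0.695, 0.603, -0.299]
wrist_force: [0.2, -0.1, -0.1]
finger_gap: 0.0857
grip_force: 0.0
```

Run:
```python
from h import *
print(get_state()['tcp_pos'])
Rp,o=lying(.6443,-.1187,-.150); p,Q=graspT(Rp,o); rows([(p-Q[:,2]*.075,Q),(p,Q)],[1,1],[2,3])
```

```text
[ 0.65952232 -0.00611607  0.10947518]
1,8,1,22,-0.002,0,0.004,
1,7,1,22,-0.001,0.001,0.005,
# end [ 0.658 -0.027  0.068]
1,0,0,25,-0,-0,-0,
1,0,0,25,-0,-0,-0,
1,0,0,25,-0,-0,-0,
# end [ 0.65  -0.081  0.016]
```

Emit:
arm_command(moves=[1, 8, 1, 22, -0.002, 0, 0.004, 1, 7, 1, 22, -0.001, 0.001, 0.005, 1, 0, 0, 25, 0, 0, 0, 1, 0, 0, 25, 0, 0, 0, 1, 0, 0, 25, 0, 0, 0, 1, 0, 0, 0, 0, 0, 0])

```text
clock: 21.12
tcp_pos: [0.65, -0.0849, 0.0213]
orientation: [0.255, 0.701, 0.597, -0.294]
wrist_force: [-0.4, -0.7, -0.1]
finger_gap: 0.0856
grip_force: 0.0
```

Run:
```python
from h import *
print(get_state()['tcp_pos'])
Rp,o=lying(.6443,-.1187,-.150); p,Q=graspT(Rp,o); rows([(p,Q)],[1],[1])
```

```text
[ 0.64996652 -0.08491267  0.02125903]
1,7,-1,0,-0,-0.003,-0.009,
# end [ 0.65  -0.08   0.016]
```

Emit:
arm_command(moves=[1, 7, -1, 1, 0, -0.003, -0.009, 1, 0, 0, 0, 0, 0, 0, -1, 0, 0, 0, 0, 0, 0, -1, 0, 0, 0, 0, 0, 0, -1, 0, 0, 0, 0, 0, 0, -1, 0, 0, 0, 0, 0, 0, -1, 0, 0, 0, 0, 0, 0])

```text
clock: 22.0
tcp_pos: [0.6524, -0.0792, 0.0167]
orientation: [0.257, 0.697, 0.6, -0.295]
wrist_force: [-1.2, 4.3, 5.8]
finger_gap: 0.0533
grip_force: 62.5
```

Run:
```python
from h import *
print(get_state()['finger_gap'],get_state()['grip_force'])
place_rows((.6443,-.1187,-.150),(.483,-.063))
```

```text
0.053343412232618945 62.5135812163353
grasp in pot [0.0021 0.0121 0.0383]
place tcp [ 0.4851 -0.0509  0.0413]
-1,-22,0,-21,0,0,0,
-1,-21,0,-21,0,0,0,
-1,-22,0,-20,0,0,0,
# end [ 0.652 -0.08   0.107]
-1,0,-14,0,0.001,0.139,-0.014,
-1,1,-14,0,0,0.14,-0.013,
-1,1,-14,1,0.001,0.139,-0.014,
-1,1,-14,-0,0,0.14,-0.013,
-1,1,-14,0,0.001,0.139,-0.014,
-1,1,-15,1,0,0.139,-0.013,
-1,2,-14,1,0.001,0.14,-0.014,
-1,1,-14,1,0.001,0.139,-0.013,
-1,1,-14,1,0,0.139,-0.014,
-1,2,-14,2,0.001,0.14,-0.014,
-1,1,-13,2,0,0.139,-0.013,
-1,1,-14,1,0.001,0.14,-0.014,
# end [ 0.485 -0.051  0.101]
```

Emit:
arm_command(moves=[-1, -22, 0, -21, 0, 0, 0, -1, -21, 0, -21, 0, 0, 0, -1, -22, 0, -20, 0, 0, 0, -1, 0, 0, 0, 0, 0, 0])

```text
clock: 22.5
tcp_pos: [0.6529, -0.08, 0.1074]
orientation: [0.257, 0.698, 0.6, -0.294]
wrist_force: [0.8, 0.0, -3.0]
finger_gap: 0.0534
grip_force: 63.5
```

Emit:
arm_command(moves=[-1, 0, -14, 0, 0.001, 0.139, -0.014, -1, 1, -14, 0, 0, 0.14, -0.013, -1, 1, -14, 1, 0.001, 0.139, -0.014, -1, 1, -14, 0, 0, 0.14, -0.013, -1, 1, -14, 0, 0.001, 0.139, -0.014, -1, 1, -15, 1, 0, 0.139, -0.013])

```text
clock: 23.25
tcp_pos: [0.5665, -0.0655, 0.1021]
orientation: [-0.024, 0.734, 0.679, 0.003]
wrist_force: [0.2, 0.1, -3.1]
finger_gap: 0.0534
grip_force: 63.5
```

Emit:
arm_command(moves=[-1, 2, -14, 1, 0.001, 0.14, -0.014, -1, 1, -14, 1, 0.001, 0.139, -0.013, -1, 1, -14, 1, 0, 0.139, -0.014, -1, 2, -14, 2, 0.001, 0.14, -0.014, -1, 1, -13, 2, 0, 0.139, -0.013, -1, 1, -14, 1, 0.001, 0.14, -0.014, -1, 0, 0, 0, 0, 0, 0])

```text
clock: 24.12
tcp_pos: [0.4834, -0.0524, 0.0973]
orientation: [-0.301, 0.644, 0.637, 0.299]
wrist_force: [-0.1, -0.3, -1.9]
finger_gap: 0.053
grip_force: 63.6
```

Run:
```python
from h import *
s=get_state(); print(s['finger_gap'],s['grip_force'],s['tcp_pos'])
im,d,P=shot('scene','s3.png'); 
place_rows(None,(.483,-.063),lift=0,n=(0,5),save=False,hz=.003)
# how upright is the pot in the hand: foot-top points vs rim points fit
x=s['tcp_pos']; p=crop([P],(.483,-.063),.05,.06,.2)
print(len(p),np.percentile(p[:,2],[2,50,98]).round(3))
```

```text
0.05304931478329749 63.59709307551384 [ 0.48335012 -0.0523843   0.09734405]
grasp in pot [0.0021 0.0121 0.0383]
place tcp [ 0.4851 -0.0509  0.0413]
-1,-8,0,7,-0,-0,-0.001,
-1,-8,0,7,-0.001,-0,-0.001,
-1,-8,0,7,0,-0.001,-0.001,
-1,-9,1,8,-0,0,-0.001,
-1,-8,-0,7,-0,0,-0.001,
# end [ 0.485 -0.051  0.044]
631 [0.062 0.084 0.154]
```

Emit:
arm_command(moves=[-1, -8, 0, 7, 0, 0, -0.001, -1, -8, 0, 7, -0.001, 0, -0.001, -1, -8, 0, 7, 0, -0.001, -0.001, -1, -9, 1, 8, 0, 0, -0.001, -1, -8, 0, 7, 0, 0, -0.001, -1, -1, 0, 1, 0, 0, 0, -1, 0, 0, 0, 0, 0, 0, -1, 0, 0, 0, 0, 0, 0])

```text
clock: 25.18
tcp_pos: [0.4865, -0.0505, 0.0454]
orientation: [-0.296, 0.641, 0.642, 0.3]
wrist_force: [-0.8, -0.8, -2.3]
finger_gap: 0.0534
grip_force: 63.6
```

Emit:
arm_command(moves=[-1, -1, 0, 0.8, 0, 0, 0, -1, 0, 0, 0, 0, 0, 0])

```text
clock: 25.42
tcp_pos: [0.4864, -0.0504, 0.0439]
orientation: [-0.296, 0.641, 0.642, 0.3]
wrist_force: [-0.8, 0.0, -2.7]
finger_gap: 0.0532
grip_force: 63.6
```

Emit:
arm_command(moves=[-1, -1, 0, 0.8, 0, 0, 0, -1, 0, 0, 0, 0, 0, 0])

```text
clock: 25.68
tcp_pos: [0.4863, -0.0504, 0.0425]
orientation: [-0.296, 0.641, 0.642, 0.3]
wrist_force: [0.1, -0.0, -2.6]
finger_gap: 0.0535
grip_force: 63.6
```

Emit:
arm_command(moves=[-1, -1, 0, 0.8, 0, 0, 0, -1, 0, 0, 0, 0, 0, 0])

```text
clock: 25.92
tcp_pos: [0.4864, -0.0504, 0.0414]
orientation: [-0.296, 0.641, 0.642, 0.3]
wrist_force: [0.3, -0.9, -1.4]
finger_gap: 0.0535
grip_force: 63.7
```

Emit:
arm_command(moves=[-1, -1, 0, 0.8, 0, 0, 0, -1, 0, 0, 0, 0, 0, 0])

```text
clock: 26.18
tcp_pos: [0.4864, -0.0504, 0.0413]
orientation: [-0.296, 0.641, 0.641, 0.301]
wrist_force: [-2.3, -2.3, 7.2]
finger_gap: 0.0537
grip_force: 64.3
```

Emit:
arm_command(moves=[1, 0, 0, 0, 0, 0, 0, 1, 0, 0, 0, 0, 0, 0, 1, 0, 0, 0, 0, 0, 0, 1, 0, 0, -20, 0, 0, 0, 1, 0, 0, -45, 0, 0, 0, 1, 0, 0, -50, 0, 0, 0, 1, 0, 0, 0, 0, 0, 0])

```text
clock: 27.05
tcp_pos: [0.4872, -0.1416, 0.1154]
orientation: [-0.294, 0.642, 0.642, 0.301]
wrist_force: [-0.2, -0.5, -1.5]
finger_gap: 0.0851
grip_force: 0.0
```

Run:
```python
from h import *
im,d,P=shot('top'); im2,d2,P2=shot('scene')
c=(.633,-.231); v=fitlying([P,P2],c)[0]; print(np.round(v,4), np.round(fitlying([P2],c)[0],4))
for c in[(.483,.147),(.483,.042),(.483,-.063)]: print(potup(P,c),potup(P2,c))
for c in[(.555,.387),(.4,.354),(.539,-.389),(.44,-.344)]: print(fitcover([P],c),fitcover([P2],c))
approach(v,n=(13,1))
```

```text
[ 0.6298 -0.2736 -0.0044] [ 0.6285 -0.274  -0.0052]
(array([0.48696694, 0.14649261]), 110, array([0.058, 0.075, 0.08 ])) (array([0.48478031, 0.14263961]), 258, array([0.056, 0.068, 0.076]))
(array([0.48640613, 0.03983616]), 98, array([0.065, 0.075, 0.079])) (array([0.48558238, 0.03736387]), 276, array([0.057, 0.068, 0.076]))
(array([ 0.48690544, -0.06024368]), 96, array([0.068, 0.076, 0.08 ])) (array([ 0.48588643, -0.06775833]), 291, array([0.056, 0.068, 0.077]))
(array([0.5565898 , 0.38962755]), np.float64(0.003563650860425814), 470) (array([0.55658658, 0.38637427]), np.float64(0.002633373624760597), 281)
(array([0.40187572, 0.35708285]), np.float64(0.003568178010699074), 477) (array([0.3995618, 0.3522161]), np.float64(0.0028249656713469707), 261)
(array([ 0.55321904, -0.38887573]), np.float64(0.0031023068468700983), 229) (array([ 0.53709391, -0.39057502]), np.float64(0.002197769267062838), 668)
(array([ 0.4353557 , -0.34233212]), np.float64(0.0031426346605046536), 351) (array([ 0.43666168, -0.34468903]), np.float64(0.0024773555885542293), 585)
1,-1,11,-1,0,-0.129,0,
1,-1,11,-2,0.001,-0.128,0,
1,-2,11,-1,0.001,-0.129,0.001,
1,-1,11,-1,0,-0.129,-0,
1,-2,12,-0,0,-0.129,0,
1,-2,11,-1,0.001,-0.128,0,
1,-2,11,-0,0.001,-0.129,0.001,
1,-2,11,-0,-0,-0.129,-0,
1,-1,11,-0,0,-0.128,0,
1,-2,11,0,0.001,-0.129,0,
1,-2,11,1,0,-0.129,0.001,
1,-2,11,1,0.001,-0.129,-0,
1,-1,11,1,0,-0.128,-0,
# end [ 0.63  -0.163  0.115]
1,21,0,121,0,-0,-0,  !!
# end [ 0.63  -0.235  0.016]
```

Emit:
arm_command(moves=[1, -1, 11, -1, 0, -0.129, 0, 1, -1, 11, -2, 0.001, -0.128, 0, 1, -2, 11, -1, 0.001, -0.129, 0.001, 1, -1, 11, -1, 0, -0.129, 0, 1, -2, 12, 0, 0, -0.129, 0, 1, -2, 11, -1, 0.001, -0.128, 0, 1, -2, 11, 0, 0.001, -0.129, 0.001])

```text
clock: 28.02
tcp_pos: [0.5633, -0.1499, 0.114]
orientation: [0.012, 0.707, 0.707, -0.012]
wrist_force: [-0.2, 0.3, -1.3]
finger_gap: 0.0853
grip_force: 0.0
```

Emit:
arm_command(moves=[1, -2, 11, 0, 0, -0.129, 0, 1, -1, 11, 0, 0, -0.128, 0, 1, -2, 11, 0, 0.001, -0.129, 0, 1, -2, 11, 1, 0, -0.129, 0.001, 1, -2, 11, 1, 0.001, -0.129, 0, 1, -1, 11, 1, 0, -0.128, 0, 1, 0, 0, 0, 0, 0, 0])

```text
clock: 28.9
tcp_pos: [0.6282, -0.1594, 0.1116]
orientation: [0.274, 0.65, 0.652, -0.278]
wrist_force: [-0.4, 0.6, 0.3]
finger_gap: 0.0853
grip_force: 0.0
```

Run:
```python
from h import *
print(get_state()['tcp_pos'])
Rp,o=lying(.6295,-.2738,-.0045); p,Q=graspT(Rp,o); rows([(p-Q[:,2]*.075,Q),(p,Q)],[1,1],[2,3])
```

```text
[ 0.62821182 -0.15943091  0.11157631]
1,8,1,23,-0,-0.001,0.004,
1,8,1,23,-0.001,-0.001,0.004,
# end [ 0.63  -0.181  0.068]
1,0,-0,25,0,0,0,
1,0,-0,25,0,0,0,
1,0,-0,25,0,0,0,
# end [ 0.63  -0.235  0.016]
```

Emit:
arm_command(moves=[1, 8, 1, 23, 0, -0.001, 0.004, 1, 8, 1, 23, -0.001, -0.001, 0.004, 1, 0, 0, 25, 0, 0, 0, 1, 0, 0, 25, 0, 0, 0, 1, 0, 0, 25, 0, 0, 0, 1, 0, 0, 0, 0, 0, 0])

```text
clock: 29.65
tcp_pos: [0.6293, -0.2392, 0.0185]
orientation: [0.276, 0.655, 0.647, -0.276]
wrist_force: [-0.2, 0.9, 0.2]
finger_gap: 0.0854
grip_force: 0.0
```

Run:
```python
from h import *
print(get_state()['tcp_pos'])
Rp,o=lying(.6295,-.2738,-.0045); p,Q=graspT(Rp,o); rows([(p,Q)],[1],[1])
```

```text
[ 0.62930979 -0.2392037   0.01852198]
1,5,0,-1,-0.002,-0.001,-0.006,
# end [ 0.629 -0.235  0.016]
```

Emit:
arm_command(moves=[1, 5, 0, 0, -0.002, -0.001, -0.006, 1, 0, 0, 0, 0, 0, 0, -1, 0, 0, 0, 0, 0, 0, -1, 0, 0, 0, 0, 0, 0, -1, 0, 0, 0, 0, 0, 0, -1, 0, 0, 0, 0, 0, 0, -1, 0, 0, 0, 0, 0, 0])

```text
clock: 30.52
tcp_pos: [0.6322, -0.2347, 0.0173]
orientation: [0.278, 0.652, 0.649, -0.276]
wrist_force: [-2.2, 5.0, 6.3]
finger_gap: 0.0533
grip_force: 62.3
```

Run:
```python
from h import *
print(get_state()['finger_gap'],get_state()['grip_force'])
place_rows((.6295,-.2738,-.0045),(.483,-.168))
```

```text
0.05326383247685037 62.252470180392265
grasp in pot [0.0025 0.0117 0.0371]
place tcp [ 0.4855 -0.1563  0.0401]
-1,-22,0,-21,0,0,0,
-1,-21,0,-21,0,0,0,
-1,-22,0,-20,0,0,0,
# end [ 0.632 -0.235  0.107]
-1,5,-12,-4,0,0.14,0,
-1,5,-12,-4,0,0.139,0.001,
-1,6,-13,-3,0.001,0.14,-0,
-1,7,-12,-2,-0,0.14,0,
-1,6,-12,-1,0,0.139,0,
-1,6,-12,0,0,0.14,0.001,
-1,7,-12,1,0.001,0.139,-0,
-1,6,-13,1,-0,0.14,0,
-1,6,-12,3,0,0.14,0,
-1,6,-12,3,0,0.139,0.001,
-1,5,-12,4,0.001,0.14,-0,
-1,4,-13,5,-0,0.14,0,
# end [ 0.485 -0.157  0.1  ]
```

Emit:
arm_command(moves=[-1, -22, 0, -21, 0, 0, 0, -1, -21, 0, -21, 0, 0, 0, -1, -22, 0, -20, 0, 0, 0, -1, 0, 0, 0, 0, 0, 0])

```text
clock: 31.02
tcp_pos: [0.6329, -0.2355, 0.1083]
orientation: [0.279, 0.653, 0.649, -0.275]
wrist_force: [0.8, 0.3, -2.0]
finger_gap: 0.0534
grip_force: 63.6
```

Emit:
arm_command(moves=[-1, 5, -12, -4, 0, 0.14, 0, -1, 5, -12, -4, 0, 0.139, 0.001, -1, 6, -13, -3, 0.001, 0.14, 0, -1, 7, -12, -2, 0, 0.14, 0, -1, 6, -12, -1, 0, 0.139, 0, -1, 6, -12, 0, 0, 0.14, 0.001])

```text
clock: 31.78
tcp_pos: [0.5576, -0.1957, 0.1014]
orientation: [-0.013, 0.709, 0.705, 0.014]
wrist_force: [0.4, -1.3, -3.2]
finger_gap: 0.0529
grip_force: 63.5
```

Emit:
arm_command(moves=[-1, 7, -12, 1, 0.001, 0.139, 0, -1, 6, -13, 1, 0, 0.14, 0, -1, 6, -12, 3, 0, 0.14, 0, -1, 6, -12, 3, 0, 0.139, 0.001, -1, 5, -12, 4, 0.001, 0.14, 0, -1, 4, -13, 5, 0, 0.14, 0, -1, 0, 0, 0, 0, 0, 0])

```text
clock: 32.65
tcp_pos: [0.483, -0.1573, 0.095]
orientation: [-0.3, 0.644, 0.637, 0.299]
wrist_force: [0.5, -0.7, -2.0]
finger_gap: 0.0532
grip_force: 63.5
```

Run:
```python
from h import *
s=get_state(); print(s['finger_gap'],s['grip_force'],s['tcp_pos'])
place_rows(None,(.483,-.168),lift=0,n=(0,5),save=False,hz=.003)
```

```text
0.05317177895453705 63.54236260056496 [ 0.48297898 -0.15728989  0.09502325]
grasp in pot [0.0025 0.0117 0.0371]
place tcp [ 0.4855 -0.1563  0.0401]
-1,-8,1,7,-0,-0.001,-0.002,
-1,-8,0,7,-0.001,-0.001,-0.001,
-1,-7,1,6,-0,-0.001,-0.002,
-1,-8,0,7,-0.001,-0.001,-0.001,
-1,-8,1,7,-0,-0.001,-0.002,
# end [ 0.486 -0.156  0.043]
```

Emit:
arm_command(moves=[-1, -8, 1, 7, 0, -0.001, -0.002, -1, -8, 0, 7, -0.001, -0.001, -0.001, -1, -7, 1, 6, 0, -0.001, -0.002, -1, -8, 0, 7, -0.001, -0.001, -0.001, -1, -8, 1, 7, 0, -0.001, -0.002, -1, -1, 0, 1, 0, 0, 0, -1, 0, 0, 0, 0, 0, 0, -1, 0, 0, 0, 0, 0, 0])

```text
clock: 33.65
tcp_pos: [0.4881, -0.1562, 0.0465]
orientation: [-0.293, 0.641, 0.643, 0.3]
wrist_force: [0.1, -1.1, -3.7]
finger_gap: 0.0532
grip_force: 63.5
```

Emit:
arm_command(moves=[-1, -1, 0, 0.8, 0, 0, 0, -1, 0, 0, 0, 0, 0, 0])

```text
clock: 33.9
tcp_pos: [0.488, -0.1561, 0.045]
orientation: [-0.294, 0.641, 0.643, 0.299]
wrist_force: [-0.0, -0.0, -2.1]
finger_gap: 0.0535
grip_force: 63.5
```

Emit:
arm_command(moves=[-1, -1, 0, 0.8, 0, 0, 0, -1, 0, 0, 0, 0, 0, 0])

```text
clock: 34.15
tcp_pos: [0.488, -0.156, 0.0436]
orientation: [-0.294, 0.641, 0.643, 0.3]
wrist_force: [-0.0, -0.5, -1.3]
finger_gap: 0.0531
grip_force: 63.5
```

Emit:
arm_command(moves=[-1, -0.7, 0, 0.5, 0, 0, 0, -1, 0, 0, 0, 0, 0, 0])

```text
clock: 34.4
tcp_pos: [0.488, -0.1561, 0.0427]
orientation: [-0.294, 0.641, 0.643, 0.299]
wrist_force: [-0.4, -0.9, -3.2]
finger_gap: 0.0535
grip_force: 63.5
```

Emit:
arm_command(moves=[-1, -1, 0, 0.8, 0, 0, 0, -1, 0, 0, 0, 0, 0, 0])

```text
clock: 34.65
tcp_pos: [0.488, -0.1561, 0.0414]
orientation: [-0.294, 0.641, 0.643, 0.299]
wrist_force: [0.4, -0.1, -3.4]
finger_gap: 0.0536
grip_force: 63.5
```

Emit:
arm_command(moves=[-1, -1, 0, 0.8, 0, 0, 0, -1, 0, 0, 0, 0, 0, 0])

```text
clock: 34.9
tcp_pos: [0.4881, -0.1562, 0.0403]
orientation: [-0.294, 0.641, 0.643, 0.3]
wrist_force: [-0.0, -0.9, -2.5]
finger_gap: 0.0535
grip_force: 63.6
```

Emit:
arm_command(moves=[-1, -0.5, 0, 0.4, 0, 0, 0, -1, 0, 0, 0, 0, 0, 0])

```text
clock: 35.15
tcp_pos: [0.4881, -0.1563, 0.0401]
orientation: [-0.294, 0.641, 0.643, 0.3]
wrist_force: [-1.2, -1.0, 3.7]
finger_gap: 0.053
grip_force: 64.0
```

Emit:
arm_command(moves=[1, 0, 0, 0, 0, 0, 0, 1, 0, 0, 0, 0, 0, 0, 1, 0, 0, 0, 0, 0, 0, 1, 0, 0, -20, 0, 0, 0, 1, 0, 0, -45, 0, 0, 0, 1, 0, 0, -50, 0, 0, 0, 1, 0, 0, 0, 0, 0, 0])

```text
clock: 36.02
tcp_pos: [0.4881, -0.2471, 0.1157]
orientation: [-0.291, 0.642, 0.643, 0.3]
wrist_force: [0.1, -0.6, -1.0]
finger_gap: 0.0855
grip_force: 0.0
```

```bash
cat >> h.py <<'E'
QD=np.array([[0,1,0],[1,0,0],[0,0,-1]],float)
PC=[(.486,.146),(.486,.040),(.486,-.063),(.488,-.168)]
E
python3 - <<'E'
from h import *
im2,d2,P2=shot('scene'); im,d,P=shot('top')
for c in PC: print(potup(P,c),potup(P2,c))
for c in[(.555,.387),(.4,.354),(.539,-.389),(.44,-.344)]: print(fitcover([P2],c)[0],fitcover([P],c)[0])
rows([((.539,-.390,.13),QD)],[1],[7])
E
```

```text
(array([0.48625371, 0.14618961]), 111, array([0.057, 0.074, 0.079])) (array([0.48458782, 0.14340572]), 257, array([0.056, 0.067, 0.077]))
(array([0.48696374, 0.03976096]), 100, array([0.065, 0.075, 0.08 ])) (array([0.48520919, 0.03730306]), 275, array([0.056, 0.068, 0.077]))
(array([ 0.46885497, -0.08391676]), 86, array([0.065, 0.075, 0.08 ])) (array([ 0.46694215, -0.09300329]), 210, array([0.056, 0.067, 0.076]))
(array([ 0.49037605, -0.16550166]), 110, array([0.062, 0.075, 0.08 ])) (array([ 0.48747322, -0.17298275]), 320, array([0.056, 0.068, 0.077]))
[0.55512426 0.385655  ] [0.55656983 0.38999454]
[0.39914539 0.35252664] [0.4005046  0.35503076]
[ 0.53730006 -0.39026894] [ 0.55064818 -0.38903346]
[ 0.43687436 -0.34412925] [ 0.46454899 -0.36339572]
1,-12,7,-17,0.001,-0.124,0,
1,-14,8,-16,0.002,-0.123,0,
1,-15,7,-14,0.001,-0.124,0.001,
1,-18,8,-12,0.001,-0.124,0,
1,-18,7,-10,0.001,-0.123,0,
1,-20,7,-7,0.002,-0.124,0,
1,-20,8,-5,0.001,-0.123,0.001,
# end [ 0.539 -0.39   0.13 ]
```

Emit:
arm_command(moves=[1, -12, 7, -17, 0.001, -0.124, 0, 1, -14, 8, -16, 0.002, -0.123, 0, 1, -15, 7, -14, 0.001, -0.124, 0.001, 1, -18, 8, -12, 0.001, -0.124, 0, 1, -18, 7, -10, 0.001, -0.123, 0, 1, -20, 7, -7, 0.002, -0.124, 0, 1, -20, 8, -5, 0.001, -0.123, 0.001, 1, 0, 0, 0, 0, 0, 0])

```text
clock: 37.12
tcp_pos: [0.5396, -0.3866, 0.1301]
orientation: [-0.001, 0.706, 0.708, 0.001]
wrist_force: [0.5, 0.9, -0.1]
finger_gap: 0.0857
grip_force: 0.0
```

Run:
```python
from h import *
im,d,P=shot('wrist','w2.png'); print(fitcover([P],(.539,-.390)))
im2,d2,P2=shot('scene'); print(potup(P2,(.468,-.09)),potup(P2,(.488,-.17)))
rows([((.539,-.390,.08),QD)],[1],[2])
```

```text
(array([ 0.53846563, -0.38869444]), np.float64(0.0009644941192904981), 7281)
(array([ 0.46808207, -0.09099901]), 294, array([0.057, 0.068, 0.077])) (array([ 0.48799276, -0.17293819]), 319, array([0.057, 0.068, 0.077]))
1,-1,0,25,-0.001,-0.002,0.001,
1,-2,1,24,-0.001,-0.003,0.001,
# end [ 0.539 -0.39   0.08 ]
```

View pics/w2.png

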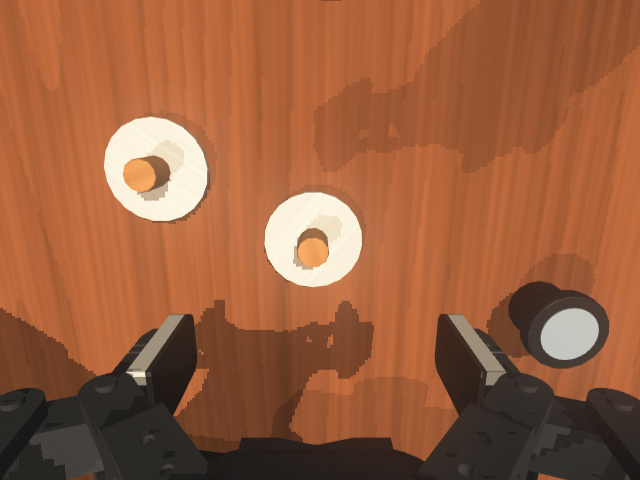

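The wrist view shows the grey steel cover centred at (313,245) between the fingers, with the other grey cover at (155,170). Neither is yellow.

Emit:
arm_command(moves=[1, -1, -1, 35, 0, -0.003, 0, 1, -1, 0, 35, 0, -0.002, 0, 1, 0, 0, 30, 0, 0, 0, 1, 0, 0, 14, 0, 0, 0, 1, 0, 0, 0, 0, 0, 0, 1, 0, 0, 0, 0, 0, 0], newtons=40)

```text
clock: 37.98
tcp_pos: [0.5388, -0.3924, 0.0177]
orientation: [0.002, 0.707, 0.707, -0.001]
wrist_force: [-0.5, -0.3, 0.6]
finger_gap: 0.0856
grip_force: 0.0
```

Run:
```python
from h import *
rows([((.5385,-.3887,.0145),QD)],[1],[1])
```

```text
1,4,-0,3,0.001,0.005,0,
# end [ 0.539 -0.388  0.015]
```

Emit:
arm_command(moves=[1, 4, 0, 3, 0.001, 0.005, 0, 1, 0, 0, 0, 0, 0, 0, -1, 0, 0, 0, 0, 0, 0, -1, 0, 0, 0, 0, 0, 0, -1, 0, 0, 0, 0, 0, 0, -1, 0, 0, 0, 0, 0, 0, -1, 0, 0, 0, 0, 0, 0, -1, 0, 0, 0, 0, 0, 0])

```text
clock: 38.98
tcp_pos: [0.5384, -0.3879, 0.0137]
orientation: [-0.0, 0.707, 0.707, -0.0]
wrist_force: [0.4, -0.6, 1.7]
finger_gap: 0.0187
grip_force: 39.1
```

Emit:
arm_command(moves=[-1, 0, 0, -30, 0, 0, 0, -1, 0, 0, -40, 0, 0, 0, -1, 0, 0, -50, 0, 0, 0, -1, 0, 0, 0, 0, 0, 0])

```text
clock: 39.48
tcp_pos: [0.5406, -0.3898, 0.1385]
orientation: [0.004, 0.707, 0.707, 0.0]
wrist_force: [0.5, -0.4, -0.7]
finger_gap: 0.0188
grip_force: 39.2
```

Run:
```python
from h import *
s=get_state(); print(s['finger_gap'],s['grip_force'])
rows([((.489,-.17,.14),QD)],[-1],[7])
```

```text
0.018798170544828595 39.15953993797302
-1,31,-7,-0,0.001,0.001,0,
-1,32,-8,-1,0.001,0.001,0,
-1,31,-7,-0,0,0,0,
-1,32,-7,-0,0.001,0.001,0,
-1,31,-8,-1,0.001,0.001,0,
-1,31,-7,-0,0.001,0.001,0,
-1,32,-7,-0,0,0,0,
# end [ 0.489 -0.17   0.14 ]
```

Emit:
arm_command(moves=[-1, 31, -7, 0, 0.001, 0.001, 0, -1, 32, -8, -1, 0.001, 0.001, 0, -1, 31, -7, 0, 0, 0, 0, -1, 32, -7, 0, 0.001, 0.001, 0, -1, 31, -8, -1, 0.001, 0.001, 0, -1, 0, 0, 0, 0, 0, 0, -1, 0, 0, 0, 0, 0, 0])

```text
clock: 40.35
tcp_pos: [0.5013, -0.231, 0.1354]
orientation: [-0.004, 0.707, 0.707, -0.0]
wrist_force: [0.3, -0.6, -1.2]
finger_gap: 0.0187
grip_force: 39.2
```

```bash
cat >> h.py <<'E'
def rim(P,c):
    """top-face ring of rim at z=.075 from wrist cloud: circle fit"""
    p=crop([P],c,.045,.066,.084); 
    r=least_squares(lambda v:np.maximum(0,abs(np.hypot(p[:,0]-v[0],p[:,1]-v[1])-.025)-.002),c,loss='soft_l1',f_scale=.002)
    return r.x.round(4),len(p),round(float(np.mean(abs(r.fun))),5),np.percentile(p[:,2],[10,50,90]).round(4)
E
python3 - <<'E'
from h import *
im,d,P=shot('wrist','w3.png'); s=get_state(); print(s['finger_gap'],s['tcp_pos'])
print(rim(P,(.489,-.169)),rim(P,(.468,-.087)))
im2,d2,P2=shot('scene'); print(potup(P2,(.468,-.09)),potup(P2,(.488,-.17)))
E
```

```text
0.018657280863281816 [ 0.50144717 -0.23141874  0.13547386]
(array([ 0.4889, -0.1694]), 3198, 4e-05, array([0.0712, 0.0754, 0.0764])) (array([ 0.4693, -0.0875]), 1236, 1e-05, array([0.0689, 0.0752, 0.0764]))
(array([ 0.467095 , -0.0915575]), 263, array([0.056, 0.068, 0.077])) (array([ 0.485865  , -0.17441749]), 205, array([0.057, 0.068, 0.077]))
```

View pics/w3.png

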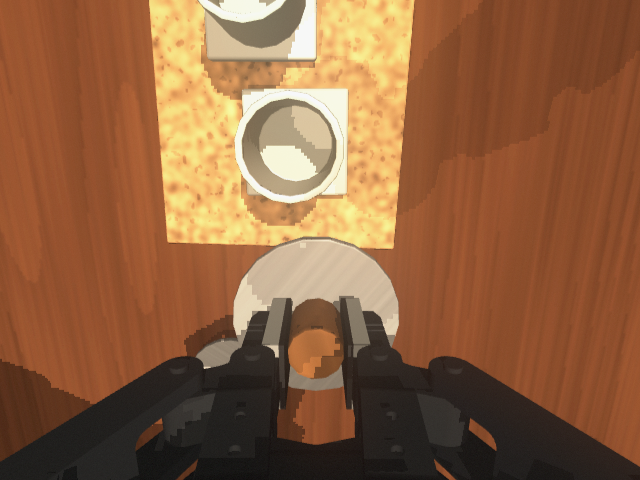

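The wrist view shows the held cover around (316,315) and pot 4's open mouth at (289,147), standing wholly on the mat.

Run:
```python
from h import *
rows([((.4889,-.1688,.115),QD)],[-1],[3])
```

```text
-1,21,-4,7,-0.002,-0.001,-0,
-1,21,-4,7,-0.001,-0.002,-0,
-1,21,-5,7,-0.002,-0.001,-0,
# end [ 0.488 -0.169  0.115]
```

Emit:
arm_command(moves=[-1, 21, -4, 7, -0.002, -0.001, 0, -1, 21, -4, 7, -0.001, -0.002, 0, -1, 21, -5, 7, -0.002, -0.001, 0, -1, 0, 0, 0, 0, 0, 0, -1, 0, 0, 0, 0, 0, 0])

```text
clock: 41.08
tcp_pos: [0.4889, -0.1689, 0.1154]
orientation: [0.0, 0.707, 0.707, 0.0]
wrist_force: [0.9, -0.9, -1.2]
finger_gap: 0.0183
grip_force: 39.2
```

Run:
```python
from h import *
rows([((.4889,-.1688,.097),QD),((.4889,-.1688,.085),QD)],[-1,-1],[2,2])
print(get_state()['finger_gap'])
```

```text
-1,0,0,9,0,0,-0,
-1,0,0,9,0.001,0,-0,
# end [ 0.489 -0.169  0.097]
-1,0,0,6,-0,0,-0,
-1,0,0,6,-0,0,-0,
# end [ 0.489 -0.169  0.085]
0.018294833400369144
```

Emit:
arm_command(moves=[-1, 0, 0, 9, 0, 0, 0, -1, 0, 0, 9, 0, 0, 0, -1, 0, 0, 6, 0, 0, 0, -1, 0, 0, 5, 0, 0, 0, -1, 0, 0, 0, 0, 0, 0, -1, 0, 0, 0, 0, 0, 0])

```text
clock: 41.82
tcp_pos: [0.4884, -0.1678, 0.0864]
orientation: [-0.0, 0.707, 0.707, 0.0]
wrist_force: [0.4, 0.4, -1.6]
finger_gap: 0.0186
grip_force: 39.2
```

Emit:
arm_command(moves=[-1, 0, 0, 1.5, 0, 0, 0, -1, 0, 0, 0, 0, 0, 0])

```text
clock: 42.08
tcp_pos: [0.4882, -0.1678, 0.0848]
orientation: [-0.0, 0.707, 0.707, 0.0]
wrist_force: [-0.0, 0.6, -1.8]
finger_gap: 0.0188
grip_force: 39.2
```

Emit:
arm_command(moves=[-1, 0, 0, 1.5, 0, 0, 0, -1, 0, 0, 0, 0, 0, 0])

```text
clock: 42.32
tcp_pos: [0.4881, -0.1677, 0.0831]
orientation: [-0.0, 0.707, 0.707, 0.0]
wrist_force: [-0.5, 0.0, 0.1]
finger_gap: 0.0183
grip_force: 39.2
```

Emit:
arm_command(moves=[-0.3, 0, 0, 0, 0, 0, 0, -0.3, 0, 0, 0, 0, 0, 0, 0, 0, 0, 0, 0, 0, 0, 0, 0, 0, -15, 0, 0, 0, 0, 0, 0, -30, 0, 0, 0, 0, 0, 0, -30, 0, 0, 0, 1, 0, 0, 0, 0, 0, 0])

```text
clock: 43.2
tcp_pos: [0.4902, -0.1688, 0.1618]
orientation: [0.003, 0.707, 0.707, 0.001]
wrist_force: [0.7, -0.4, 0.3]
finger_gap: 0.0596
grip_force: 0.0
```

Run:
```python
from h import *
im,d,P=shot('wrist'); 
print(fitcover([P],(.4885,-.1685),z=.069)); p=crop([P],(.4885,-.1685),.031,.074,.09); p=p[np.hypot(p[:,0]-.4885,p[:,1]+.1685)>.014]
A_=np.c_[p[:,:2]-p[:,:2].mean(0),np.ones(len(p))]; print(np.linalg.lstsq(A_,p[:,2],rcond=None)[0],len(p))
rows([((.4375,-.344,.13),QD)],[1],[5])
```

```text
(array([ 0.48900958, -0.1686486 ]), np.float64(0.0009466734479087209), 9622)
[-7.39788681e-04 -2.67143935e-05  8.07630247e-02] 6566
1,-35,-10,6,0.001,0,0,
1,-35,-11,6,0,0,0,
1,-35,-10,6,0.001,0.001,0,
1,-35,-11,6,0.001,-0,0,
1,-36,-10,6,0,0,0,
# end [ 0.437 -0.344  0.13 ]
```

Emit:
arm_command(moves=[1, -35, -10, 6, 0.001, 0, 0, 1, -35, -11, 6, 0, 0, 0, 1, -35, -10, 6, 0.001, 0.001, 0, 1, -35, -11, 6, 0.001, 0, 0, 1, -36, -10, 6, 0, 0, 0, 1, 0, 0, 0, 0, 0, 0, 1, 0, 0, 0, 0, 0, 0])

```text
clock: 44.12
tcp_pos: [0.4357, -0.3431, 0.1274]
orientation: [-0.003, 0.707, 0.707, -0.0]
wrist_force: [-0.0, 1.2, 0.0]
finger_gap: 0.0852
grip_force: 0.0
```

Run:
```python
from h import *
im,d,P=shot('wrist'); v,e,n=fitcover([P],(.4375,-.344)); print(v,e,n)
c=proj('wrist',[v[0]+.022,v[1],.011]).astype(int); print('disc BGR',im[c[1],c[0]])
rows([((v[0],v[1],.04),QD),((v[0],v[1],.0145),QD)],[1,1],[3,2])
```

```text
[ 0.43852053 -0.34256756] 0.0009710397474006847 7477
disc BGR [216 238 249]
1,0,1,29,-0.001,-0.001,0,
1,0,1,29,-0.002,-0.001,0.001,
1,0,1,30,-0.001,-0.001,-0,
# end [ 0.439 -0.343  0.04 ]
1,0,-0,13,0,0,-0,
1,0,-0,12,0,0,-0,
# end [ 0.439 -0.343  0.015]
```

Emit:
arm_command(moves=[1, 0, 1, 29, -0.001, -0.001, 0, 1, 0, 1, 29, -0.002, -0.001, 0.001, 1, 0, 1, 30, -0.001, -0.001, 0, 1, 0, 0, 12, 0, 0, 0, 1, 0, 0, 10, 0, 0, 0, 1, 0, 0, 0, 0, 0, 0, 1, 0, 0, 0, 0, 0, 0])

```text
clock: 45.05
tcp_pos: [0.4397, -0.3443, 0.019]
orientation: [0.002, 0.707, 0.707, -0.0]
wrist_force: [0.8, -0.8, 0.4]
finger_gap: 0.0855
grip_force: 0.0
```

Run:
```python
from h import *
rows([((.4385,-.3426,.0145),QD)],[1],[1])
```

```text
1,2,-1,4,0.002,0.003,-0.001,
# end [ 0.439 -0.342  0.015]
```

Emit:
arm_command(moves=[1, 2, -1, 4, 0.002, 0.003, -0.001, 1, 0, 0, 0, 0, 0, 0, -1, 0, 0, 0, 0, 0, 0, -1, 0, 0, 0, 0, 0, 0, -1, 0, 0, 0, 0, 0, 0, -1, 0, 0, 0, 0, 0, 0, -1, 0, 0, 0, 0, 0, 0, -1, 0, 0, 0, 0, 0, 0])

```text
clock: 46.05
tcp_pos: [0.4382, -0.3419, 0.0142]
orientation: [-0.001, 0.707, 0.707, 0.0]
wrist_force: [-0.3, -0.7, 1.9]
finger_gap: 0.0185
grip_force: 39.1
```

Emit:
arm_command(moves=[-1, 0, 0, -30, 0, 0, 0, -1, 0, 0, -40, 0, 0, 0, -1, 0, 0, -50, 0, 0, 0, -1, 0, 0, -38, 0, 0, 0, -1, 0, 0, 0, 0, 0, 0, -1, 0, 0, 0, 0, 0, 0])

```text
clock: 46.8
tcp_pos: [0.4378, -0.3416, 0.1712]
orientation: [-0.002, 0.707, 0.707, 0.0]
wrist_force: [-0.5, 1.4, -1.0]
finger_gap: 0.0186
grip_force: 39.2
```

Run:
```python
from h import *
s=get_state(); print(s['finger_gap'],s['grip_force'],s['tcp_pos'])
rows([((.469,-.15,.17),QD)],[-1],[6])
```

```text
0.018641632799309908 39.1546493768692 [ 0.43782442 -0.34159226  0.17119862]
-1,32,5,0,-0,-0,0,
-1,32,5,1,-0.001,-0.001,0,
-1,32,6,-0,0,-0,0,
-1,32,5,0,-0,-0.001,0,
-1,32,5,0,-0.001,-0,0,
-1,32,5,0,0,-0.001,0,
# end [ 0.469 -0.15   0.17 ]
```

Emit:
arm_command(moves=[-1, 32, 5, 0, 0, 0, 0, -1, 32, 5, 1, -0.001, -0.001, 0, -1, 32, 6, 0, 0, 0, 0, -1, 32, 5, 0, 0, -0.001, 0, -1, 32, 5, 0, -0.001, 0, 0, -1, 32, 5, 0, 0, -0.001, 0, -1, 0, 0, 0, 0, 0, 0, -1, 0, 0, 0, 0, 0, 0])

```text
clock: 47.8
tcp_pos: [0.4686, -0.1499, 0.17]
orientation: [-0.0, 0.707, 0.707, -0.001]
wrist_force: [-0.4, -0.2, -0.2]
finger_gap: 0.0188
grip_force: 39.2
```

Run:
```python
from h import *
im,d,P=shot('wrist'); s=get_state(); print(s['finger_gap'],s['tcp_pos'])
r=rim(P,(.469,-.0875)); print(r,rim(P,(.486,.040)))
rows([((r[0][0],r[0][1]+.0007,.115),QD)],[-1],[3])
```

```text
0.018943543449602675 [ 0.46870475 -0.15033092  0.17024632]
  return _methods._mean(a, axis=axis, dtype=dtype,
  ret = ret.dtype.type(ret / rcount)
Traceback (most recent call last):
  File "h.py", line 89, in rim
    return r.x.round(4),len(p),round(float(np.mean(abs(r.fun))),5),np.percentile(p[:,2],[10,50,90]).round(4)
                                                                   ~~~~~~~~~~~~~^^^^^^^^^^^^^^^^^^^
IndexError: index -1 is out of bounds for axis 0 with size 0
```

Run:
```python
from h import *
im,d,P=shot('wrist')
r=rim(P,(.469,-.0875)); print(r)
rows([((r[0][0],r[0][1]+.0007,.165),QD),((r[0][0],r[0][1]+.0007,.115),QD)],[-1,-1],[2,2])
```

```text
(array([ 0.4689, -0.0875]), 2315, 4e-05, array([0.0718, 0.0754, 0.0765]))
-1,32,0,3,-0,0.001,-0,
-1,32,0,2,-0,0,-0.001,
# end [ 0.469 -0.087  0.165]
-1,-0,0,25,-0,0,0,
-1,-0,0,25,-0,0,0,
# end [ 0.469 -0.087  0.115]
```

Emit:
arm_command(moves=[-1, 32, 0, 3, 0, 0.001, 0, -1, 32, 0, 2, 0, 0, -0.001, -1, 0, 0, 25, 0, 0, 0, -1, 0, 0, 25, 0, 0, 0, -1, 0, 0, 0, 0, 0, 0, -1, 0, 0, 0, 0, 0, 0])

```text
clock: 48.65
tcp_pos: [0.4696, -0.0868, 0.1167]
orientation: [0.001, 0.707, 0.707, 0.0]
wrist_force: [1.5, -1.3, 0.1]
finger_gap: 0.0189
grip_force: 39.2
```

Run:
```python
from h import *
s=get_state(); print(s['finger_gap'],s['tcp_pos'])
rows([((.4689,-.0868,.097),QD),((.4689,-.0868,.087),QD)],[-1,-1],[2,2])
```

```text
0.018928018101443202 [ 0.46956987 -0.08675047  0.11673988]
-1,-0,-0,10,0.001,0,0,
-1,-0,-1,10,0,0.001,0,
# end [ 0.469 -0.087  0.097]
-1,-0,0,5,0,-0,0,
-1,-0,0,5,0,-0,0,
# end [ 0.469 -0.087  0.087]
```

Emit:
arm_command(moves=[-1, 0, 0, 10, 0.001, 0, 0, -1, 0, -1, 10, 0, 0.001, 0, -1, 0, 0, 5, 0, 0, 0, -1, 0, 0, 5, 0, 0, 0, -1, 0, 0, 0, 0, 0, 0, -1, 0, 0, 0, 0, 0, 0])

```text
clock: 49.4
tcp_pos: [0.4684, -0.0861, 0.0863]
orientation: [-0.0, 0.707, 0.708, 0.0]
wrist_force: [-0.7, 0.2, -0.4]
finger_gap: 0.0186
grip_force: 39.2
```

Emit:
arm_command(moves=[-1, 0, 0, 1.5, 0, 0, 0, -1, 0, 0, 0, 0, 0, 0])

```text
clock: 49.65
tcp_pos: [0.4683, -0.0861, 0.0847]
orientation: [-0.0, 0.707, 0.708, 0.0]
wrist_force: [-1.0, 0.1, 0.0]
finger_gap: 0.0186
grip_force: 39.2
```

Emit:
arm_command(moves=[-1, 0, 0, 1.2, 0, 0, 0, -1, 0, 0, 0, 0, 0, 0])

```text
clock: 49.9
tcp_pos: [0.4681, -0.086, 0.0834]
orientation: [-0.0, 0.707, 0.708, 0.0]
wrist_force: [0.3, 0.2, 0.3]
finger_gap: 0.0187
grip_force: 39.2
```

Emit:
arm_command(moves=[-0.3, 0, 0, 0, 0, 0, 0, -0.3, 0, 0, 0, 0, 0, 0, 0, 0, 0, 0, 0, 0, 0, 0, 0, 0, -15, 0, 0, 0, 0, 0, 0, -30, 0, 0, 0, 0, 0, 0, -35, 0, 0, 0, 1, 0, 0, 0, 0, 0, 0])

```text
clock: 50.78
tcp_pos: [0.4705, -0.0869, 0.1672]
orientation: [0.003, 0.707, 0.708, 0.002]
wrist_force: [0.0, -0.7, 0.1]
finger_gap: 0.0596
grip_force: 0.0
```

```bash
cat >> h.py <<'E'
def seated(P,c):
    v,e,n=fitcover([P],c,z=.069); p=crop([P],v,.031,.07,.095); p=p[np.hypot(p[:,0]-v[0],p[:,1]-v[1])>.014]
    a=np.linalg.lstsq(np.c_[p[:,:2]-p[:,:2].mean(0),np.ones(len(p))],p[:,2],rcond=None)[0]; return v.round(4),round(e,4),a.round(4),len(p)
E
python3 - <<'E'
from h import *
im,d,P=shot('wrist'); print(seated(P,(.4688,-.0872)))
im2,d2,P2=shot('scene'); print(fitcover([P2],(.4,.354)),fitcover([P2],(.555,.386)),potup(P2,(.486,.04)),potup(P2,(.486,.145)))
rows([((.401,.353,.17),QD)],[1],[14])
E
```

```text
(array([ 0.469 , -0.0868]), np.float64(0.001), array([-0.001 ,  0.0006,  0.0808]), 6309)
(array([0.39986506, 0.35282668]), np.float64(0.0028721057539783552), 267) (array([0.55507493, 0.38705263]), np.float64(0.0027388900424651173), 289) (array([0.48530802, 0.03796725]), 276, array([0.057, 0.068, 0.077])) (array([0.4848542, 0.142819 ]), 250, array([0.056, 0.068, 0.077]))
1,31,-5,-0,0,0,0,
1,32,-5,-1,0,0,0,
1,31,-4,-0,0,0,0,
1,32,-5,-1,0,0,0,
1,31,-5,-0,0.001,0,0,
1,31,-5,-0,-0,0,0.001,
1,32,-5,-1,-0,0,-0,
1,31,-4,-0,-0,0,-0,
1,31,-5,-1,-0,0,-0,
1,32,-5,-0,0,0,-0,
1,31,-5,-1,0,0,0,
1,32,-5,0,0,0,0,
1,31,-4,-0,0,0,0,
1,31,-5,-1,0.001,0,0,
# end [0.401 0.353 0.17 ]
```

Cover 2 is seated and level. On to the +y covers.

Emit:
arm_command(moves=[1, 44, -7, 0, 0, 0, 0, 1, 44, -7, -1, 0, 0, 0, 1, 44, -7, 0, 0, 0, 0, 1, 44, -7, -1, 0, 0, 0, 1, 44, -7, 0, 0.001, 0, 0, 1, 44, -7, 0, 0, 0, 0.001, 1, 44, -7, -1, 0, 0, 0, 1, 44, -7, 0, 0, 0, 0])

```text
clock: 51.88
tcp_pos: [0.4107, 0.2669, 0.1658]
orientation: [-0.001, 0.707, 0.707, -0.001]
wrist_force: [0.6, 0.5, -0.1]
finger_gap: 0.0852
grip_force: 0.0
```

Emit:
arm_command(moves=[1, 44, -7, 10, 0, 0, 0, 1, 44, -7, 15, 0, 0, 0, 1, 0, 0, 15, 0, 0, 0, 1, 0, 0, 0, 0, 0, 0, 1, 0, 0, 0, 0, 0, 0])

```text
clock: 52.5
tcp_pos: [0.3979, 0.3528, 0.1267]
orientation: [-0.001, 0.707, 0.707, -0.001]
wrist_force: [0.5, 0.2, 1.7]
finger_gap: 0.0852
grip_force: 0.0
```

Run:
```python
from h import *
im,d,P=shot('wrist','w4.png'); v,e,n=fitcover([P],(.401,.353)); print(v,e,n, get_state()['tcp_pos'])
c=proj('wrist',[v[0]+.022,v[1],.011]).astype(int); print('disc BGR',im[c[1],c[0]])
rows([((v[0],v[1],.04),QD),((v[0],v[1],.0145),QD)],[1,1],[3,2])
```

```text
[0.40130261 0.35644841] 0.000980699134146123 7568 [0.39822912 0.35292039 0.12711088]
disc BGR [205 231 244]
1,1,1,29,-0,-0,-0,
1,1,1,29,-0.001,-0,-0.001,
1,1,1,29,0,-0.001,-0,
# end [0.401 0.356 0.04 ]
1,0,0,13,0,0,-0,
1,0,0,13,0,0,-0,
# end [0.401 0.356 0.014]
```

Emit:
arm_command(moves=[1, 1, 1, 29, 0, 0, 0, 1, 1, 1, 29, -0.001, 0, -0.001, 1, 1, 1, 29, 0, -0.001, 0, 1, 0, 0, 12, 0, 0, 0, 1, 0, 0, 10, 0, 0, 0, 1, 0, 0, 0, 0, 0, 0, 1, 0, 0, 0, 0, 0, 0])

```text
clock: 53.42
tcp_pos: [0.4014, 0.3573, 0.0187]
orientation: [0.0, 0.707, 0.708, 0.001]
wrist_force: [0.3, -0.5, -0.1]
finger_gap: 0.0857
grip_force: 0.0
```

Run:
```python
from h import *
rows([((.4013,.3564,.0145),QD)],[1],[1])
```

```text
1,-1,-0,4,0.001,-0,0.001,
# end [0.401 0.356 0.015]
```

Emit:
arm_command(moves=[1, -1, 0, 4, 0.001, 0, 0.001, 1, 0, 0, 0, 0, 0, 0, -1, 0, 0, 0, 0, 0, 0, -1, 0, 0, 0, 0, 0, 0, -1, 0, 0, 0, 0, 0, 0, -1, 0, 0, 0, 0, 0, 0, -1, 0, 0, 0, 0, 0, 0, -1, 0, 0, 0, 0, 0, 0])

```text
clock: 54.42
tcp_pos: [0.4009, 0.356, 0.0139]
orientation: [-0.0, 0.707, 0.707, -0.0]
wrist_force: [0.0, 0.8, 1.8]
finger_gap: 0.0185
grip_force: 39.1
```

Emit:
arm_command(moves=[-1, 0, 0, -30, 0, 0, 0, -1, 0, 0, -40, 0, 0, 0, -1, 0, 0, -50, 0, 0, 0, -1, 0, 0, -38, 0, 0, 0, -1, 0, 0, 0, 0, 0, 0, -1, 0, 0, 0, 0, 0, 0])

```text
clock: 55.18
tcp_pos: [0.4004, 0.3556, 0.1709]
orientation: [-0.0, 0.707, 0.707, -0.001]
wrist_force: [-0.1, -0.3, -1.3]
finger_gap: 0.0186
grip_force: 39.2
```

Run:
```python
from h import *
s=get_state(); print(s['finger_gap'],s['grip_force'],s['tcp_pos'])
rows([((.486,.085,.17),QD)],[-1],[7])
```

```text
0.01858472302116422 39.17001128196716 [0.40039973 0.35562776 0.17086613]
-1,-39,12,0,-0,0,0,
-1,-38,12,0,-0.001,0,0,
-1,-39,13,0,0,0,0,
-1,-39,12,1,-0,0.001,0,
-1,-38,12,-0,-0,-0,0,
-1,-39,12,-0,-0.001,-0,0,
-1,-39,13,-0,-0,0,0,
# end [0.486 0.085 0.17 ]
```

Cover offset relative to the TCP is about +0.4 mm in y.

Emit:
arm_command(moves=[-1, -39, 12, 0, 0, 0, 0, -1, -38, 12, 0, -0.001, 0, 0, -1, -39, 13, 0, 0, 0, 0, -1, -39, 12, 1, 0, 0.001, 0, -1, -38, 12, 0, 0, 0, 0, -1, -39, 12, 0, -0.001, 0, 0, -1, -39, 13, 0, 0, 0, 0, -1, 0, 0, 0, 0, 0, 0])

```text
clock: 56.18
tcp_pos: [0.4866, 0.0827, 0.1687]
orientation: [-0.001, 0.709, 0.706, -0.001]
wrist_force: [-0.7, 0.1, -1.4]
finger_gap: 0.0184
grip_force: 39.2
```

Run:
```python
from h import *
im,d,P=shot('wrist'); im,d,P=shot('wrist'); s=get_state(); print(s['finger_gap'],s['tcp_pos'])
r=rim(P,(.486,.1455)); print(r); t=(r[0][0],r[0][1]-.0004)
rows([((*t,.165),QD),((*t,.115),QD)],[-1,-1],[2,2])
```

```text
0.01859546091311777 [0.48583113 0.08478937 0.16912168]
(array([0.4862, 0.1468]), 2325, 4e-05, array([0.0717, 0.0754, 0.0764]))
-1,31,0,2,-0.001,-0,-0,
-1,31,0,2,-0.001,-0.001,-0.001,
# end [0.486 0.147 0.165]
-1,-0,0,25,-0,0,0,
-1,-0,0,25,-0,0,0,
# end [0.486 0.147 0.115]
```

Emit:
arm_command(moves=[-1, 31, 0, 2, -0.001, 0, 0, -1, 31, 0, 2, -0.001, -0.001, -0.001, -1, 0, 0, 25, 0, 0, 0, -1, 0, 0, 25, 0, 0, 0, -1, 0, 0, 0, 0, 0, 0, -1, 0, 0, 0, 0, 0, 0])

```text
clock: 57.02
tcp_pos: [0.4869, 0.1476, 0.1171]
orientation: [0.001, 0.706, 0.708, 0.001]
wrist_force: [0.3, -0.9, -0.7]
finger_gap: 0.0182
grip_force: 39.2
```

Run:
```python
from h import *
s=get_state(); print(s['finger_gap'],s['tcp_pos'])
rows([((.4862,.1464,.097),QD),((.4862,.1464,.087),QD)],[-1,-1],[2,2])
```

```text
0.018177917678155787 [0.48690041 0.14763986 0.11713769]
-1,-1,-0,10,0.001,0,0.001,
-1,-0,-1,10,0.002,0,0.001,
# end [0.486 0.147 0.097]
-1,-0,0,5,-0,0,0,
-1,-0,0,5,-0,0,0,
# end [0.486 0.147 0.087]
```

Emit:
arm_command(moves=[-1, -1, 0, 10, 0.001, 0, 0.001, -1, 0, -1, 10, 0.002, 0, 0.001, -1, 0, 0, 5, 0, 0, 0, -1, 0, 0, 5, 0, 0, 0, -1, 0, 0, 0, 0, 0, 0, -1, 0, 0, 0, 0, 0, 0])

```text
clock: 57.78
tcp_pos: [0.4863, 0.146, 0.0869]
orientation: [0.0, 0.707, 0.707, -0.0]
wrist_force: [0.3, -0.2, -0.9]
finger_gap: 0.0184
grip_force: 39.2
```

Emit:
arm_command(moves=[-1, 0, 0, 1.5, 0, 0, 0, -1, 0, 0, 0, 0, 0, 0])

```text
clock: 58.02
tcp_pos: [0.4862, 0.146, 0.0853]
orientation: [0.0, 0.707, 0.707, -0.0]
wrist_force: [-0.1, -0.3, 0.5]
finger_gap: 0.0182
grip_force: 39.2
```

Emit:
arm_command(moves=[-1, 0, 0, 1.5, 0, 0, 0, -1, 0, 0, 0, 0, 0, 0])

```text
clock: 58.28
tcp_pos: [0.4861, 0.146, 0.0836]
orientation: [0.0, 0.707, 0.707, -0.0]
wrist_force: [0.0, -0.8, -0.4]
finger_gap: 0.0188
grip_force: 39.2
```

Release, rise and check.

Emit:
arm_command(moves=[-1, 0, 0, 0.6, 0, 0, 0, -0.3, 0, 0, 0, 0, 0, 0, -0.3, 0, 0, 0, 0, 0, 0, 0, 0, 0, 0, 0, 0, 0, 0, 0, 0, -15, 0, 0, 0, 0, 0, 0, -30, 0, 0, 0, 0, 0, 0, -35, 0, 0, 0, 1, 0, 0, 0, 0, 0, 0])

```text
clock: 59.28
tcp_pos: [0.4885, 0.1464, 0.1671]
orientation: [0.002, 0.707, 0.707, 0.003]
wrist_force: [-0.6, 0.7, -1.4]
finger_gap: 0.0594
grip_force: 0.0
```

Run:
```python
from h import *
im,d,P=shot('wrist'); print(seated(P,(.4862,.1466)))
im2,d2,P2=shot('scene'); print(fitcover([P2],(.555,.386)),potup(P2,(.486,.04)))
rows([((.555,.388,.13),QD)],[1],[6])
```

```text
(array([0.4869, 0.1465]), np.float64(0.001), array([-0.0016,  0.0007,  0.0808]), 6322)
(array([0.5537503 , 0.38597598]), np.float64(0.002765794812251814), 290) (array([0.48520313, 0.03687751]), 278, array([0.057, 0.068, 0.077]))
1,40,11,6,0,0,-0,
1,41,12,5,0.001,0,-0,
1,40,11,6,-0,0,-0,
1,40,11,6,0,0,-0,
1,41,12,5,0,0,-0,
1,40,11,6,0.001,0,-0.001,
# end [0.555 0.388 0.13 ]
```

Emit:
arm_command(moves=[1, 40, 11, 6, 0, 0, 0, 1, 41, 12, 5, 0.001, 0, 0, 1, 40, 11, 6, 0, 0, 0, 1, 40, 11, 6, 0, 0, 0, 1, 41, 12, 5, 0, 0, 0, 1, 40, 11, 6, 0.001, 0, -0.001, 1, 0, 0, 0, 0, 0, 0, 1, 0, 0, 0, 0, 0, 0])

```text
clock: 60.38
tcp_pos: [0.5533, 0.3873, 0.1277]
orientation: [-0.001, 0.707, 0.707, -0.002]
wrist_force: [0.2, 0.1, -0.1]
finger_gap: 0.0854
grip_force: 0.0
```

Run:
```python
from h import *
im,d,P=shot('wrist'); v,e,n=fitcover([P],(.555,.387)); print(v,e,n, get_state()['tcp_pos'])
c=proj('wrist',[v[0]+.022,v[1],.011]).astype(int); print('disc BGR',im[c[1],c[0]])
rows([((v[0],v[1],.04),QD),((v[0],v[1],.0145),QD)],[1,1],[3,2])
```

```text
[0.55715837 0.38985568] 0.0009736843136958111 7500 [0.55364099 0.38693555 0.12829234]
disc BGR [168 197 219]
1,1,1,29,-0.001,0.001,-0,
1,1,2,30,-0.001,0,-0,
1,1,1,29,-0.002,0.001,-0,
# end [0.557 0.39  0.04 ]
1,-0,-0,13,0,-0,-0,
1,-0,-0,13,0,-0,-0,
# end [0.557 0.39  0.014]
```

Emit:
arm_command(moves=[1, 1, 1, 29, -0.001, 0.001, 0, 1, 1, 2, 30, -0.001, 0, 0, 1, 1, 1, 29, -0.002, 0.001, 0, 1, 0, 0, 12, 0, 0, 0, 1, 0, 0, 10, 0, 0, 0, 1, 0, 0, 0, 0, 0, 0, 1, 0, 0, 0, 0, 0, 0])

```text
clock: 61.3
tcp_pos: [0.5589, 0.3913, 0.0202]
orientation: [0.0, 0.707, 0.707, 0.002]
wrist_force: [-0.2, 0.9, -0.2]
finger_gap: 0.0853
grip_force: 0.0
```

Run:
```python
from h import *
rows([((.5571,.3898,.0145),QD)],[1],[1])
```

```text
1,-2,-2,6,0.004,-0.002,0,
# end [0.557 0.389 0.014]
```

Emit:
arm_command(moves=[1, -2, -2, 5, 0.004, -0.002, 0, 1, 0, 0, 0, 0, 0, 0, -1, 0, 0, 0, 0, 0, 0, -1, 0, 0, 0, 0, 0, 0, -1, 0, 0, 0, 0, 0, 0, -1, 0, 0, 0, 0, 0, 0, -1, 0, 0, 0, 0, 0, 0, -1, 0, 0, 0, 0, 0, 0])

```text
clock: 62.3
tcp_pos: [0.5564, 0.3891, 0.0142]
orientation: [-0.001, 0.707, 0.707, -0.001]
wrist_force: [0.6, 0.2, 0.4]
finger_gap: 0.0188
grip_force: 39.1
```

Emit:
arm_command(moves=[-1, 0, 0, -30, 0, 0, 0, -1, 0, 0, -40, 0, 0, 0, -1, 0, 0, -50, 0, 0, 0, -1, 0, 0, -38, 0, 0, 0, -1, 0, 0, 0, 0, 0, 0, -1, 0, 0, 0, 0, 0, 0])

```text
clock: 63.05
tcp_pos: [0.5561, 0.3888, 0.171]
orientation: [-0.001, 0.707, 0.707, -0.002]
wrist_force: [0.0, 0.4, -1.1]
finger_gap: 0.0182
grip_force: 39.2
```

Run:
```python
from h import *
s=get_state(); print(s['finger_gap'],s['grip_force'],s['tcp_pos'])
rows([((.486,-.023,.172),QD)],[-1],[11])
```

```text
0.018159992708832586 39.168795347213745 [0.55610352 0.38880992 0.17097872]
-1,-37,-6,-0,-0,0,0,
-1,-38,-7,-0,-0.001,0,0,
-1,-37,-6,-0,0,0,0,
-1,-38,-7,-0,-0,0,0,
-1,-37,-6,-0,-0,0,0,
-1,-38,-6,-0,-0.001,0.001,0,
-1,-37,-7,-0,-0,-0,0,
-1,-37,-6,-0,-0,-0,0,
-1,-38,-6,-0,-0.001,-0,0,
-1,-37,-7,-1,0,-0,0,
-1,-38,-6,0,-0,0,0,
# end [ 0.486 -0.023  0.172]
```

Emit:
arm_command(moves=[-1, -37, -6, 0, 0, 0, 0, -1, -38, -7, 0, -0.001, 0, 0, -1, -37, -6, 0, 0, 0, 0, -1, -38, -7, 0, 0, 0, 0, -1, -37, -6, 0, 0, 0, 0, -1, -38, -6, 0, -0.001, 0.001, 0])

```text
clock: 63.8
tcp_pos: [0.5169, 0.1627, 0.1699]
orientation: [-0.001, 0.707, 0.707, -0.001]
wrist_force: [0.4, 0.8, -0.1]
finger_gap: 0.0183
grip_force: 39.2
```

Emit:
arm_command(moves=[-1, -37, -7, 0, 0, 0, 0, -1, -37, -6, 0, 0, 0, 0, -1, -38, -6, 0, -0.001, 0, 0, -1, -37, -7, -1, 0, 0, 0, -1, -38, -6, 0, 0, 0, 0, -1, 0, 0, 0, 0, 0, 0, -1, 0, 0, 0, 0, 0, 0])

```text
clock: 64.68
tcp_pos: [0.4858, -0.0225, 0.1718]
orientation: [-0.001, 0.707, 0.707, 0.0]
wrist_force: [0.1, -0.1, -0.8]
finger_gap: 0.0183
grip_force: 39.2
```

Run:
```python
from h import *
im,d,P=shot('wrist','w5.png'); s=get_state(); print(s['finger_gap'],s['tcp_pos'])
r=rim(P,(.486,.039)); print(r); t=(r[0][0],r[0][1]-.0007)
rows([((*t,.165),QD),((*t,.115),QD)],[-1,-1],[2,2])
```

```text
0.01873177128149656 [ 0.48608678 -0.02220809  0.17203622]
(array([0.4866, 0.0412]), 2282, 4e-05, array([0.072 , 0.0754, 0.0765]))
-1,31,0,4,-0,-0.001,0,
-1,32,1,3,-0.001,-0,0.001,
# end [0.487 0.041 0.165]
-1,-0,-0,25,0,-0,-0,
-1,-0,-0,25,0,-0,-0,
# end [0.487 0.041 0.115]
```

Emit:
arm_command(moves=[-1, 31, 0, 4, 0, -0.001, 0, -1, 32, 1, 3, -0.001, 0, 0.001, -1, 0, 0, 25, 0, 0, 0, -1, 0, 0, 25, 0, 0, 0, -1, 0, 0, 0, 0, 0, 0, -1, 0, 0, 0, 0, 0, 0])

```text
clock: 65.47
tcp_pos: [0.4881, 0.0407, 0.1166]
orientation: [0.001, 0.707, 0.707, 0.001]
wrist_force: [0.0, -0.1, -0.7]
finger_gap: 0.0185
grip_force: 39.2
```

Run:
```python
from h import *
s=get_state(); print(s['finger_gap'],s['tcp_pos'])
rows([((.4866,.0405,.097),QD),((.4866,.0405,.087),QD)],[-1,-1],[2,2])
```

```text
0.018478434750961937 [0.48810009 0.04066601 0.11658544]
-1,-0,-1,10,0.001,0,0,
-1,-0,-1,10,0.001,0,0,
# end [0.486 0.041 0.097]
-1,-0,0,5,0,0,0,
-1,-0,0,5,0,0,0,
# end [0.486 0.041 0.087]
```

Emit:
arm_command(moves=[-1, 0, -1, 10, 0.001, 0, 0, -1, 0, -1, 10, 0.001, 0, 0, -1, 0, 0, 5, 0, 0, 0, -1, 0, 0, 5, 0, 0, 0, -1, 0, 0, 0, 0, 0, 0, -1, 0, 0, 0, 0, 0, 0])

```text
clock: 66.22
tcp_pos: [0.486, 0.04, 0.0862]
orientation: [0.0, 0.707, 0.707, -0.0]
wrist_force: [0.4, -0.3, -1.5]
finger_gap: 0.0184
grip_force: 39.2
```

Emit:
arm_command(moves=[-1, 0, 0, 1.5, 0, 0, 0, -1, 0, 0, 0, 0, 0, 0])

```text
clock: 66.47
tcp_pos: [0.4858, 0.04, 0.0846]
orientation: [0.0, 0.707, 0.707, -0.0]
wrist_force: [0.4, -0.7, -0.5]
finger_gap: 0.0185
grip_force: 39.2
```

Emit:
arm_command(moves=[-1, 0, 0, 1.3, 0, 0, 0, -1, 0, 0, 0, 0, 0, 0])

```text
clock: 66.72
tcp_pos: [0.4858, 0.04, 0.0832]
orientation: [0.0, 0.707, 0.707, -0.0]
wrist_force: [0.5, -0.7, -0.8]
finger_gap: 0.0185
grip_force: 39.3
```

Release, rise clear, and check everything.

Emit:
arm_command(moves=[-0.3, 0, 0, 0, 0, 0, 0, -0.3, 0, 0, 0, 0, 0, 0, 0, 0, 0, 0, 0, 0, 0, 0, 0, 0, -15, 0, 0, 0, 0, 0, 0, -30, 0, 0, 0, 0, 0, 0, -40, 0, 0, 0, 0, 0, 0, -50, 0, 0, 0, 0, 0, 0, 0, 0, 0, 0])

```text
clock: 67.72
tcp_pos: [0.4886, 0.0399, 0.2235]
orientation: [0.004, 0.707, 0.707, 0.003]
wrist_force: [-0.4, 0.8, -1.0]
finger_gap: 0.0423
grip_force: 0.0
```

Emit:
arm_command(moves=[0, 0, 0, -50, 0, 0, 0, 0, -40, -20, -20, 0, 0, 0, 0, -40, -20, 0, 0, 0, 0, 0, -40, -20, 0, 0, 0, 0, 0, -40, -20, 0, 0, 0, 0, 0, 0, 0, 0, 0, 0, 0])

```text
clock: 68.47
tcp_pos: [0.4045, -0.1218, 0.2883]
orientation: [0.0, 0.709, 0.705, -0.0]
wrist_force: [0.2, -0.4, 0.5]
finger_gap: 0.0421
grip_force: 0.0
```

Run:
```python
from h import *
im,d,P=shot('wrist','w6.png'); im2,d2,P2=shot('scene'); 
for c in[(.4866,.041),(.4869,.1465),(.469,-.087),(.489,-.1686)]:
    for X in(P,P2):
        try: print(seated(X,c))
        except Exception as e: print('none')
cv2.imwrite('pics/s6.png',cv2.resize(im2[130:390,180:500],(738,600),interpolation=cv2.INTER_CUBIC))
```

```text
(array([0.4868, 0.0411]), np.float64(0.001), array([-0.0012,  0.0015,  0.0807]), 2256)
(array([0.484 , 0.0379]), np.float64(0.0017), array([-0.0205,  0.0181,  0.0797]), 215)
(array([0.4869, 0.1465]), np.float64(nan), array([0., 0., 0.]), 0)
(array([0.4844, 0.144 ]), np.float64(0.0016), array([-0.0107,  0.0205,  0.0796]), 188)
(array([ 0.4691, -0.0867]), np.float64(0.001), array([-0.0007,  0.0005,  0.0807]), 3308)
(array([ 0.4669, -0.0885]), np.float64(0.0017), array([0.002 , 0.0128, 0.0801]), 249)
(array([ 0.4889, -0.1688]), np.float64(0.0009), array([-0.0015,  0.0013,  0.0807]), 2616)
(array([ 0.4872, -0.1706]), np.float64(0.0018), array([-0.0053,  0.0079,  0.0801]), 283)
  return _methods._mean(a, axis=axis, dtype=dtype,
  ret = ret.dtype.type(ret / rcount)
h.py:92: RuntimeWarning: Mean of empty slice.
  a=np.linalg.lstsq(np.c_[p[:,:2]-p[:,:2].mean(0),np.ones(len(p))],p[:,2],rcond=None)[0]; return v.round(4),round(e,4),a.round(4),len(p)
  ret = um.true_divide(
```

View pics/s6.png

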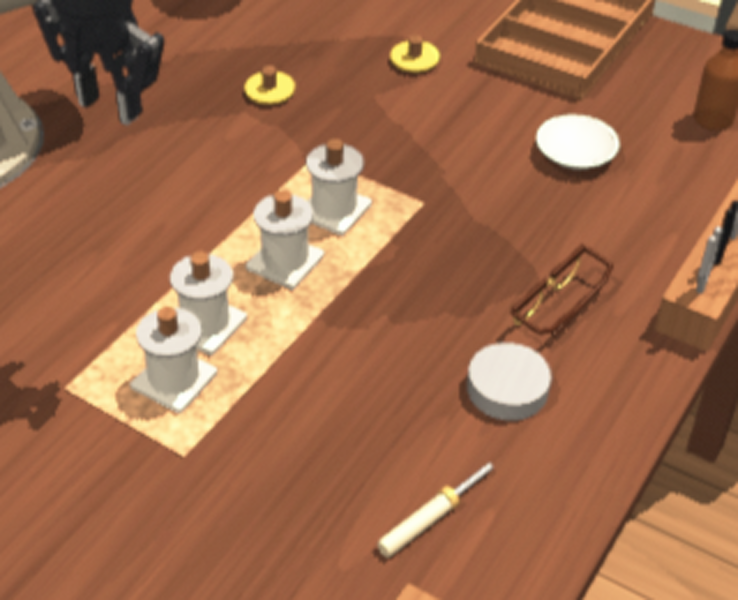

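View pics/w6.png

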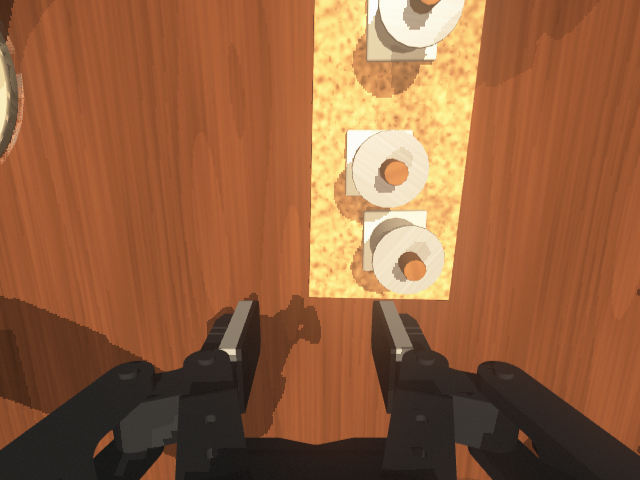

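All four pots stand upright on the mat, at scene-crop pixels (335,185), (285,240), (202,305) and (170,355). Each has a level grey cover, with disc tops at 80–81 mm. The yellow look-alikes and the bystanders in view look untouched. Handing in.

```bash
python3 -c "
from h import *
print(hand_in())"
```

```text
the job is handed in; nothing more can be done
None
```

The job is handed in: all four pots stand upright on the cork mat, each with a steel cover seated and level on its rim; I never handled the yellow look-alikes or the other things on the desk.

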